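# Load a sprung scale to its mark

## Robot

A 6-joint arm with a two-finger parallel gripper is mounted at the origin on a cart in front of the work surface, level with it; the furniture and walls round the work are solid. World frame = base frame: x ahead of the robot, y to its left, z up, the work surface at z = 0. Lengths are in m, angles in rad, forces in N, time in s.
With the tool pointing down it reaches from about 0.25 to 0.775 m from the base axis. Payload 8.9 kg.
Tool frame: the origin (TCP) lies midway between the tips of the shut fingers; the grasp point (between the pads) lies 19 mm behind it; z points along the fingers, y is the line along which they close (so a half turn about z gives the same grasp; the last joint's range is limited). The gripper opens to 85 mm and grips with 20 to 120 N. Pads are 22 mm wide; open, the fingers measure 114 mm over their backs; the gripper's body (76 mm by 85 mm) begins 54 mm behind the grasp point. The pads swing forward as they close: fully open they stand 13 mm farther back than shut.
Start: joints at [-1.473, 0.291, -0.153, 1.127, 0, 1.431], TCP at [0.123, -0.51, 0.231] pointing down, gripper open.
Joint ranges: [-2.52, 2.52], [-0.91, 1.74], [-1.3, 1.37], [-1.96, 2.02], [-1.52, 1.47], [-3.14, 3.14]. Speed limits (rad/s): [2.22, 2.22, 2.79, 3.14, 3.14, 3.14].

## Interface

Orientations are given as a 3x3 rotation matrix whose columns are the frame's x, y, z axes.
In Python, from plant import manip, grab_frame gives the robot as it stands.
- The arm moves only by the tool apply_moves, never from a script. Its argument "commands" is a list of rows, each an object of numbers: "tx", "ty", "tz": the shift along the tool's x, y, z each as a share of 100 mm, from -1 to 1; "rx", "ry", "rz": the turn, a rotation vector about the tool's x, y, z each as a share of 180 degrees, from -1 to 1; "grip": the closure, from -1 (fully open) to 1 (shut), so that 0 is half open. A call has 1 to 20 rows; each row is the pose to reach, as a shift and turn from the pose commanded when the call began, along the tool's axes at that moment, turning the shorter way round; what a row does not reach only later rows make up. A row lasts 1/8 s, in which the tool goes at most 62.5 mm and 10.7 degrees, less where a joint would pass 70% of its speed; a pose out of reach is approached as far as the arm can. A call with a number of a shift or a turn outside -1 to 1 is refused whole. A call with a gripper value outside its range is refused whole. The fingers move at their own pace and stop on an object; "force" is the grip in N (left out, the last holds). Time passes only in rows, so rows that repeat a pose let the fingers close. It gives the time, the measured TCP pose, the force, the opening and the grip force at its end, in the units of the state.
- manip.sense(): the state, without advancing time (a new reading comes with each control period).
- grab_frame(name): name is "side" or "top" or "wrist"; returns a dict with "frame" (480x640x3 uint8, red, green, blue), "mtx" (3x3 intrinsics, pixels), "k1" (the pictures are not rectified: a ray, as slopes to the right and down, at radius r is drawn at 1 + k1 r^2 times it, then the intrinsics apply), "cam_to_world" (4x4, takes a point from camera to world coordinates). Camera axes: x right, y down, z forward; pixel columns grow to the right and rows downward; lengths in m; the calibration is good to about 2 mm. A picture is of the moment at which its call begins. There is no depth.
- manip.finish_job(): hands the job in; it is judged then, once.
The state is a dict: "t": time; "joint_positions": joint angles; "qvel": joint speeds; "tau": joint torques, N m; "tool_pos": TCP position; "tool_rot": TCP orientation; "contact_force": force on the tool from outside, world axes, zero at the start; "moment": the same for the moment, N m; "width": finger opening in m; "finger_force": force on a finger pad.
Only numpy, scipy, OpenCV 4.12 (cv2) and the standard library are available. Lean on these libraries where they do the work, as an engineer would, in place of code of your own. Each camera call takes 0.05 s, during which the arm holds its last target. There are 200 camera calls.

## Task

Add ring weights to the stem of the sprung scale, one at a time, just as many as it takes until its black pointer comes to rest inside the red band, and leave the weights that are not needed on the bench. The stem's brass spring strips grip the bore: press each weight fully home, onto the pan or the weight below, before you add the next, but gently enough that the sprung pan never goes down to its stop. Do not shift the red band, and leave the other things on the bench where they are.

Things in the scene. Friction and masses are not known exactly. Their poses are not given: they have to be found in the camera images.
- pan (a joint): How far the pan has sunk from its empty height, in m: 0 empty, positive downward, stop at 0.043 (counts as struck from 0.040). Its damped spring gives 1 mm per 0.42 N: each weight left on it sinks it about 7 mm, and a push on the weight or stem sinks it further. Once a weight sits on the pan or on the one below, the push rises by 0.42 N per mm.
- pan_top (a point): Centre of the round steel pan's flat upper face, where the stem stands (diameter 50, less than a weight's; face 98 above the bench when empty); sinks with the pan. Axes are the scale's: the green base plate (12 thick) reaches 50 to either side in x, -50 to +105 in y; the pointer's column (18 wide, top 110 above the bench) stands 84 from the stem along +y.
- stem_top (a point): Top of the stem, 60 above the pan's face. Three upright brass spring strips on it measure 31 across; they taper over the top 18 to a tip 15 across that leads a bore on if within 5 of its centre. They hold a weight by friction wherever it is left: it does not drop. Pushing it down takes 4 to 8 N all the way, its own weight included, and the pan yields. Three weights fit.
- pointer_tip (a point): End of the thin black pointer that is fixed to the pan's edge, 12 below its face, and moves up and down with it in front of the column; the point is at its mid height.
- band (a point): Centre of the red band on the column, 10 high and 26 wide (x thickness 3). The pointer is inside it while its height is within 5 of this point's height. One or two weights bring it there. The band is a slider held by friction.
- w1_center (a point): A dark steel ring weight lying flat on the bench: outer diameter 58, bore 28, height 18, about 0.3 kg (each up to 10 % lighter or heavier). The point is its centre, half-way up (9 above its underside); z is the bore axis. All three weights look alike.
- w2_center (a point): A dark steel ring weight lying flat on the bench: outer diameter 58, bore 28, height 18, about 0.3 kg (each up to 10 % lighter or heavier). The point is its centre, half-way up (9 above its underside); z is the bore axis. All three weights look alike.
- w3_center (a point): A dark steel ring weight lying flat on the bench: outer diameter 58, bore 28, height 18, about 0.3 kg (each up to 10 % lighter or heavier). The point is its centre, half-way up (9 above its underside); z is the bore axis. All three weights look alike.
- tape_measure_mid (a point): Bystander: yellow and black pocket tape measure, 55 x 85 x 62, standing on the bench. The point is 15 above the bench on its middle line.
- yellow_mug_mid (a point): Bystander: yellow plastic mug, 84 x 107 x 88. The point is 15 above the bench on its middle line.
- sand_block_mid (a point): Bystander: grey-beige rubbing block, 66 x 79 x 30, lying flat. The point is 15 above the bench on its middle line.
Mind the look-alikes: they are no part of the job. What is shaped like the part that bears w2_center but orange or purple is not meant. Leave any orange look-alike of the part that bears w1_center alone.

How it is judged:
On the way:
1. a first weight is fully home on the pan (((horizontal distance between w1_center and pan_top below 0.008 m and z of w1_center in the frame of pan_top between 0.0065 and 0.0115 m) or (horizontal distance between w2_center and pan_top below 0.008 m and z of w2_center in the frame of pan_top between 0.0065 and 0.0115 m) or (horizontal distance between w3_center and pan_top below 0.008 m and z of w3_center in the frame of pan_top between 0.0065 and 0.0115 m))), for 0.2 s.
At the end, for the whole second after the job is handed in: The pointer rests inside the red band (within 5 mm of its centre height). One or two weights are on the stem, fully home on the pan or the one below (within 2.5 mm, centred within 8 mm); the others lie on the bench at least 75 mm from the stem. The pan is at rest (z of pointer_tip in the frame of band between -0.005 and 0.005 m and ((horizontal distance between w1_center and pan_top below 0.008 m and z of w1_center in the frame of pan_top between 0.0065 and 0.0115 m) or (horizontal distance between w2_center and pan_top below 0.008 m and z of w2_center in the frame of pan_top between 0.0065 and 0.0115 m) or (horizontal distance between w3_center and pan_top below 0.008 m and z of w3_center in the frame of pan_top between 0.0065 and 0.0115 m)) and ((horizontal distance between w1_center and pan_top below 0.008 m and z of w1_center in the frame of pan_top between 0.0065 and 0.0115 m) or (horizontal distance between w1_center and pan_top below 0.008 m and z of w1_center in the frame of pan_top between 0.0245 and 0.0295 m) or (horizontal distance between w1_center and pan_top above 0.075 m and height (world z) of w1_center between 0.003 and 0.02 m)) and ((horizontal distance between w2_center and pan_top below 0.008 m and z of w2_center in the frame of pan_top between 0.0065 and 0.0115 m) or (horizontal distance between w2_center and pan_top below 0.008 m and z of w2_center in the frame of pan_top between 0.0245 and 0.0295 m) or (horizontal distance between w2_center and pan_top above 0.075 m and height (world z) of w2_center between 0.003 and 0.02 m)) and ((horizontal distance between w3_center and pan_top below 0.008 m and z of w3_center in the frame of pan_top between 0.0065 and 0.0115 m) or (horizontal distance between w3_center and pan_top below 0.008 m and z of w3_center in the frame of pan_top between 0.0245 and 0.0295 m) or (horizontal distance between w3_center and pan_top above 0.075 m and height (world z) of w3_center between 0.003 and 0.02 m)) and velocity of joint pan between -0.005 and 0.005 m/s); the robot touches nothing.
It fails at once if a second weight was pushed onto the stem before the first was fully home (not ((horizontal distance between w1_center and pan_top below 0.008 m and z of w1_center in the frame of pan_top between 0.0065 and 0.0115 m) or (horizontal distance between w2_center and pan_top below 0.008 m and z of w2_center in the frame of pan_top between 0.0065 and 0.0115 m) or (horizontal distance between w3_center and pan_top below 0.008 m and z of w3_center in the frame of pan_top between 0.0065 and 0.0115 m)) and (((horizontal distance between w1_center and pan_top below 0.015 m and z of w1_center in the frame of pan_top below 0.055 m) and (horizontal distance between w2_center and pan_top below 0.015 m and z of w2_center in the frame of pan_top below 0.055 m)) or ((horizontal distance between w1_center and pan_top below 0.015 m and z of w1_center in the frame of pan_top below 0.055 m) and (horizontal distance between w3_center and pan_top below 0.015 m and z of w3_center in the frame of pan_top below 0.055 m)) or ((horizontal distance between w2_center and pan_top below 0.015 m and z of w2_center in the frame of pan_top below 0.055 m) and (horizontal distance between w3_center and pan_top below 0.015 m and z of w3_center in the frame of pan_top below 0.055 m)))).
It fails at once if the pan was driven down to its stop (value of joint pan above 0.04 m).
It fails at once if the red band was shifted by more than 3 mm (distance of band from where it was at the start of the episode above 0.003 m).
It fails at once if the tape measure, the mug or the rubbing block was moved by more than 30 mm (distance of any of tape_measure_mid, yellow_mug_mid, sand_block_mid from where it was at the start of the episode above 0.03 m).
It also fails if it takes over 70 s, if anything falls off the work surface, if the arm or the gripper's body presses on something with over 40 N, if the wrist force passes 120 N, or if a joint passes its speed limit or range.

## Working session

There is one attempt and no reset: what is moved stays moved. The work goes in short steps, Python scripts to look and compute and a tool call to move; the robot and the scene stay as the last step left them, time stands still between calls to the robot, and variables do not carry over. Pictures are saved under pics/ and viewed, at most 10 in all, crops included, and the job is handed in when it is done.

Besides the shell and the picture viewer there is one more tool, called after "Call:" by a JSON object that holds its "name" and its "arguments". apply_moves: Moves the arm, as the interface text tells. Shift numbers are shares of 100 mm and turn numbers shares of 180 degrees, none past 1 either way. Its arguments: {"type":"object","properties":{"commands":{"type":"array"},"force":{"type":"number"}},"required":["commands"]}

```bash
mkdir -p pics
cat > h.py <<'E'
import numpy as np, cv2
from plant import manip, grab_frame
def dist(g): return np.array([g['k1'],0,0,0,0],float)
def K(g): return np.array(g['mtx'],float)
def ray(g,u,v):
    # distorted = r*(1+k1 r^2)
    p=cv2.undistortPoints(np.array([[[u,v]]],float),K(g),dist(g))[0,0]
    T=np.array(g['cam_to_world']); return T[:3,3],T[:3,:3]@np.array([p[0],p[1],1])
def onplane(g,u,v,z):
    o,d=ray(g,u,v); return o+d*(z-o[2])/d[2]
def proj(g,P):
    T=np.linalg.inv(np.array(g['cam_to_world']))
    return cv2.projectPoints(np.array(P,float).reshape(-1,3),cv2.Rodrigues(T[:3,:3])[0],T[:3,3],K(g),dist(g))[0][:,0]
def save(g,n): cv2.imwrite('pics/'+n,g['frame'][:,:,::-1])
E
python3 - <<'E'
from h import *
for n in ['top','side']:
    g=grab_frame(n); save(g,n+'0.png'); print(n,np.round(g['cam_to_world'],3).tolist(),g['k1'],g['mtx'])
print(manip.sense())
E
```

```text
top [[0.0, -0.994, 0.112, 0.365], [-1.0, -0.001, -0.011, 0.04], [0.011, -0.112, -0.994, 1.761], [0.0, 0.0, 0.0, 1.0]] -0.1584274832586742 [[575.89074431   0.         315.89956593]
 [  0.         575.89074431 237.33146468]
 [  0.           0.           1.        ]]
side [[0.902, -0.243, 0.357, 0.127], [-0.432, -0.468, 0.771, -0.857], [-0.02, -0.849, -0.527, 0.72], [0.0, 0.0, 0.0, 1.0]] 0.00455579698962459 [[436.85176011   0.         317.59827528]
 [  0.         436.85176011 231.74487008]
 [  0.           0.           1.        ]]
{'t': 0.1, 'joint_positions': array([-1.47330202e+00,  2.91205277e-01, -1.53995388e-01,  1.12667416e+00,
        1.21854254e-05,  1.43147231e+00]), 'qvel': array([-0.00129605, -0.00221559, -0.00061676, -0.000901  ,  0.00055226,
        0.00151738]), 'tau': array([ 1.67047205e-03, -5.37975526e+01,  3.31920183e+01,  9.23871616e-03,
       -2.19299823e-04,  8.34653349e-06]), 'tool_pos': array([ 0.12313167, -0.50999615,  0.23082012]), 'tool_rot': array([[ 9.72089358e-01,  2.34610893e-01, -9.28535994e-05],
       [ 2.34610855e-01, -9.72088778e-01,  1.07456496e-03],
       [ 1.61842702e-04, -1.06635762e-03, -9.99999418e-01]]), 'contact_force': array([-0.74626361, -0.34829448,  0.57660701]), 'moment': array([ 0.03208232, -0.00458837,  0.00924674]), 'finger_force': 0.0, 'width': 0.0852094674786488}
```

View pics/top0.png

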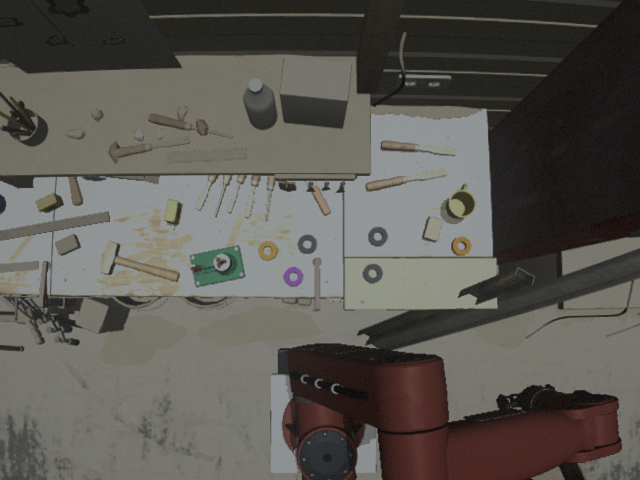

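View pics/side0.png

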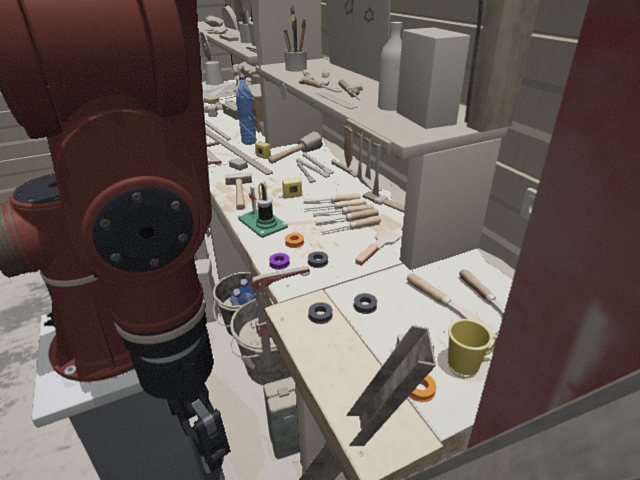

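The top view shows dark rings at (307,244), (377,236) and (372,273). The look-alikes are orange at (268,250) and (461,246), and purple at (293,277). The scale is at (217,265) with its stem near (222,262). I choose the three dark rings and check them in a close crop.

Run:
```python
from h import *
g=grab_frame('top'); f=g['frame']; 
hsv=cv2.cvtColor(f,cv2.COLOR_RGB2HSV)
dark=((hsv[:,:,2]<110)).astype(np.uint8)
for (u,v) in [(307,244),(377,236),(372,273)]:
    m=np.zeros_like(dark); m[v-14:v+15,u-14:u+15]=dark[v-14:v+15,u-14:u+15]
    c=max(cv2.findContours(m,cv2.RETR_EXTERNAL,cv2.CHAIN_APPROX_NONE)[0],key=cv2.contourArea)
    (a,b),r=cv2.minEnclosingCircle(c); M=cv2.moments(c); a,b=M['m10']/M['m00'],M['m01']/M['m00']
    print((u,v),a,b,r,onplane(g,a,b,0.009 if 1 else 0))
gm=((hsv[:,:,0]>60)&(hsv[:,:,0]<95)&(hsv[:,:,1]>110)).astype(np.uint8)
c=max(cv2.findContours(gm,cv2.RETR_EXTERNAL,cv2.CHAIN_APPROX_NONE)[0],key=cv2.contourArea)
rect=cv2.minAreaRect(c); bx=cv2.boxPoints(rect); W=np.array([onplane(g,*p,0.012) for p in bx]); print(rect,W.round(4)); 
a=cv2.resize(f[215:305,180:400],None,fx=3.6,fy=3.6,interpolation=cv2.INTER_CUBIC)
s=grab_frame('side'); b=cv2.resize(s['frame'][170:250,220:340],(360,240),interpolation=cv2.INTER_CUBIC)
o=np.zeros((a.shape[0]+240,a.shape[1],3),np.uint8); o[:a.shape[0]]=a; o[a.shape[0]:,:360]=b
cv2.imwrite('pics/crop1.png',o[:,:,::-1]); print(o.shape)
```

```text
(307, 244) 306.9828244274809 243.9446564885496 9.662257194519043 [0.54232845 0.04848807 0.009     ]
(377, 236) 377.32650527622593 236.23153320918684 9.924817085266113 [ 0.56636527 -0.16744525  0.009     ]
(372, 273) 372.2658150851581 273.1648418491484 10.024539947509766 [ 0.45296054 -0.15070589  0.009     ]Traceback (most recent call last):
  File "<stdin>", line 11, in <module>
ValueError: max() iterable argument is empty
```

Run:
```python
from h import *
g=grab_frame('top'); f=g['frame']; i=f.astype(int)
gm=((i[:,:,1]>i[:,:,0]+25)&(i[:,:,1]>i[:,:,2]+5)).astype(np.uint8); gm[:,300:]=0
print(f[280,215],f[252,205])
c=cv2.findContours(gm,cv2.RETR_EXTERNAL,cv2.CHAIN_APPROX_NONE)[0]
if c:
    c=np.vstack([x for x in c if cv2.contourArea(x)>20])
    rect=cv2.minAreaRect(c); bx=cv2.boxPoints(rect); W=np.array([onplane(g,*p,0.012) for p in bx]); print(rect,W.round(4)) 
a=cv2.resize(f[215:305,180:400],None,fx=3.6,fy=3.6,interpolation=cv2.INTER_CUBIC)
s=grab_frame('side'); b=cv2.resize(s['frame'][170:250,220:340],(360,240),interpolation=cv2.INTER_CUBIC)
o=np.zeros((a.shape[0]+240,a.shape[1],3),np.uint8); o[:a.shape[0]]=a; o[a.shape[0]:,:360]=b
cv2.imwrite('pics/crop1.png',o[:,:,::-1]); print(o.shape)
```

```text
[ 72 113  91] [ 79 101  90]
((216.8452606201172, 265.6572265625), (31.40895652770996, 49.356929779052734), 78.2317123413086) [[0.5064 0.4084 0.012 ]
 [0.5377 0.2599 0.012 ]
 [0.4438 0.2391 0.012 ]
 [0.4125 0.3867 0.012 ]]
(564, 792, 3)
```

View pics/crop1.png

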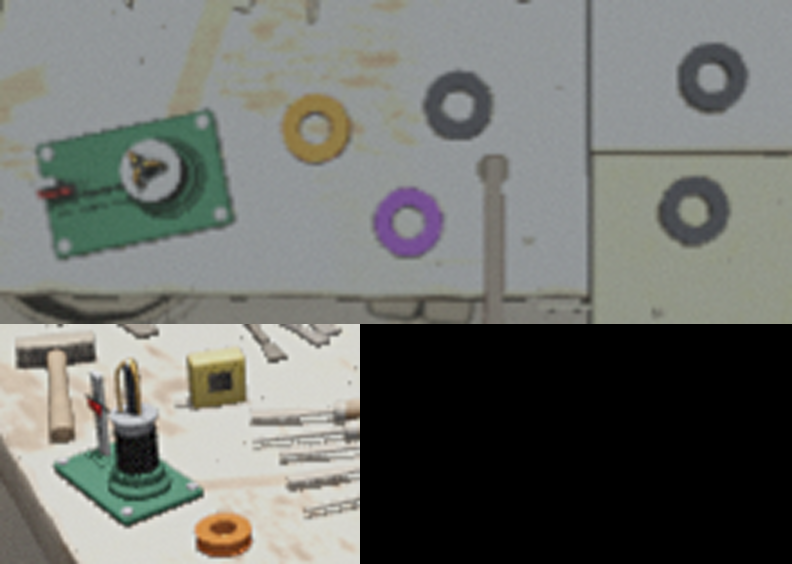

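The crop shows three dark rings, clearly apart from the orange and purple ones. The scale's column lies to the left (+y), and its red band is at crop (55,192). Next I compute the stem, pan and bracket positions and the moves.

Run:
```python
from h import *
g=grab_frame('top'); s=grab_frame('side')
print('pan',onplane(g,222.2,262.5,0.098)); print('disc px', onplane(g,222,262,0.098))
f=g['frame'].astype(int); m=(f[235:290,190:250].min(2)>135).astype(np.uint8)
n,l,st,ce=cv2.connectedComponentsWithStats(m)
for i in range(1,n):
    if st[i,4]>25 and st[i,4]<400: print(st[i],ce[i]+[190,235])
def tri(a,b):
    o1,d1=ray(g,*a);o2,d2=ray(s,*b); A=np.stack([d1,-d2],1); t=np.linalg.lstsq(A,o2-o1,rcond=None)[0]
    p,q=o1+d1*t[0],o2+d2*t[1]; return (p+q)/2,np.linalg.norm(p-q)
print(tri((533,272),(415,333))); print(tri((460,293),(355,440)))
c=np.array([0.4751,0.3235]); y=np.array([-.206,.978]); print('stem from plate',c-.0275*y)
```

```text
pan [0.47885391 0.29390256 0.098     ]
disc px [0.48030492 0.29450996 0.098     ]
[27 19 12 16 82] [223.80487805 261.41463415]
(array([ 0.42832743, -0.53471791,  0.30056947]), np.float64(0.025883949929361074))
(array([ 0.390512  , -0.43625523, -0.04938615]), np.float64(0.0033663565784221913))
stem from plate [0.480765 0.296605]
```

Call:
{"name": "apply_moves", "arguments": {"commands": [{"tx": 1.0, "ty": -0.83, "grip": -1}, {"tx": 1.0, "ty": -0.83, "grip": -1}, {"tx": 1.0, "ty": -0.83, "grip": -1}], "force": 60}}

```text
schema error: expected keys tx, ty, tz, rx, ry, rz, grip
```

Call:
{"name": "apply_moves", "arguments": {"commands": [{"tx": 1.0, "ty": -0.83, "grip": -1}, {"tx": 1.0, "ty": -0.83, "grip": -1}, {"tx": 1.0, "ty": -0.83, "grip": -1}]}}

```text
schema error: expected keys tx, ty, tz, rx, ry, rz, grip
```

Call:
{"name": "apply_moves", "arguments": {"commands": [{"tx": 1.0, "ty": -0.83, "grip": -1}, {"tx": 1.0, "ty": -0.83, "grip": -1}, {"tx": 1.0, "ty": -0.83, "grip": -1}]}}

```text
schema error: expected keys tx, ty, tz, rx, ry, rz, grip
```

Call:
{"name": "apply_moves", "arguments": {"commands": [{"tx": 1.0, "ty": -0.83, "tz": 0, "rx": 0, "ry": 0, "rz": 0, "grip": -1}, {"tx": 1.0, "ty": -0.83, "tz": 0, "rx": 0, "ry": 0, "rz": 0, "grip": -1}, {"tx": 1.0, "ty": -0.83, "tz": 0, "rx": 0, "ry": 0, "rz": 0, "grip": -1}], "force": 60}}

```text
t: 0.72
tool_pos: [0.2024, -0.4032, 0.2315]
tool_rot: [[0.971, 0.238, 0.0], [0.238, -0.971, 0.001], [0.001, -0.001, -1.0]]
contact_force: [0.5, -1.7, 0.1]
width: 0.085
finger_force: 0.0
```

Call:
{"name": "apply_moves", "arguments": {"commands": [{"tx": 1.0, "ty": -0.83, "tz": 0, "rx": 0, "ry": 0, "rz": 0, "grip": -1}, {"tx": 1.0, "ty": -0.83, "tz": 0, "rx": 0, "ry": 0, "rz": 0, "grip": -1}, {"tx": 1.0, "ty": -0.83, "tz": 0, "rx": 0, "ry": 0, "rz": 0, "grip": -1}]}}

```text
t: 1.1
tool_pos: [0.2801, -0.2998, 0.2315]
tool_rot: [[0.971, 0.239, 0.0], [0.239, -0.971, 0.0], [0.0, -0.0, -1.0]]
contact_force: [0.3, -0.7, -0.5]
width: 0.0854
finger_force: 0.0
```

Call:
{"name": "apply_moves", "arguments": {"commands": [{"tx": 0.98, "ty": -0.81, "tz": 0, "rx": 0, "ry": 0, "rz": 0, "grip": -1}, {"tx": 0.98, "ty": -0.81, "tz": 0, "rx": 0, "ry": 0, "rz": 0, "grip": -1}, {"tx": 0.98, "ty": -0.81, "tz": 0, "rx": 0, "ry": 0, "rz": 0, "grip": -1}]}}

```text
t: 1.48
tool_pos: [0.3567, -0.1983, 0.2315]
tool_rot: [[0.971, 0.24, 0.001], [0.24, -0.971, -0.0], [0.001, 0.0, -1.0]]
contact_force: [-0.6, -0.2, 0.7]
width: 0.0857
finger_force: 0.0
```

Call:
{"name": "apply_moves", "arguments": {"commands": [{"tx": 0.98, "ty": -0.81, "tz": 0, "rx": 0, "ry": 0, "rz": 0, "grip": -1}, {"tx": 0.98, "ty": -0.81, "tz": 0, "rx": 0, "ry": 0, "rz": 0, "grip": -1}, {"tx": 0.98, "ty": -0.81, "tz": 0, "rx": 0, "ry": 0, "rz": 0, "grip": -1}]}}

```text
t: 1.85
tool_pos: [0.433, -0.0972, 0.2312]
tool_rot: [[0.971, 0.238, 0.001], [0.238, -0.971, -0.0], [0.001, 0.0, -1.0]]
contact_force: [0.7, -0.9, 0.2]
width: 0.0853
finger_force: 0.0
```

Call:
{"name": "apply_moves", "arguments": {"commands": [{"tx": 0.98, "ty": -0.81, "tz": 0.5, "rx": 0, "ry": 0, "rz": 0, "grip": -1}, {"tx": 0.98, "ty": -0.81, "tz": 0.5, "rx": 0, "ry": 0, "rz": 0, "grip": -1}, {"tx": 0.98, "ty": -0.81, "tz": 0.5, "rx": 0, "ry": 0, "rz": 0, "grip": -1}, {"tx": 0.98, "ty": -0.81, "tz": 0.5, "rx": 0, "ry": 0, "rz": 0, "grip": -1}]}}

```text
t: 2.35
tool_pos: [0.5073, 0.0018, 0.1809]
tool_rot: [[0.972, 0.234, -0.001], [0.234, -0.972, -0.001], [-0.001, 0.0, -1.0]]
contact_force: [0.2, -0.8, -0.4]
width: 0.0855
finger_force: 0.0
```

Run:
```python
from h import *
w=grab_frame('wrist'); save(w,'w1.png'); print(np.round(w['cam_to_world'],3).tolist(),w['k1']); s=manip.sense();print(s['tool_pos'],s['joint_positions'].round(2))
print(proj(w,[.5423,.0485,.009]))
```

```text
[[0.233, -0.924, -0.303, 0.584], [-0.972, -0.221, -0.074, 0.021], [0.001, 0.312, -0.95, 0.325], [0.0, 0.0, 0.0, 1.0]] 0.006189170376487701
[0.5072062  0.00140312 0.18138715] [-0.14  0.29 -0.29  0.99 -0.    2.77]
[[271.70265753 157.00797678]]
```

View pics/w1.png

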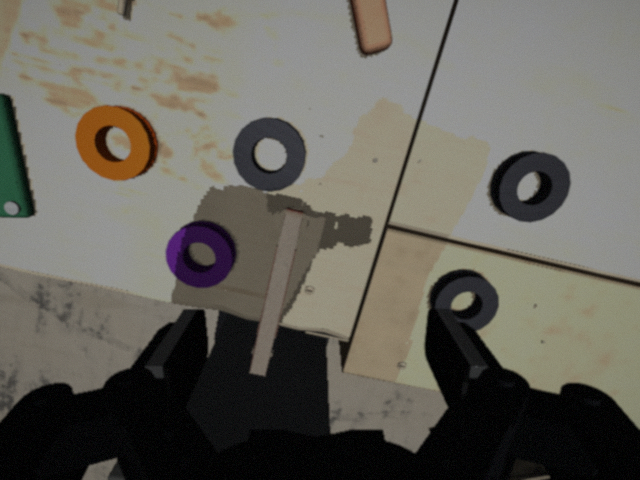

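The wrist view shows the first dark ring centred at (270,153), with orange at (117,143) and purple at (200,254) kept clear. The two spare dark rings are at (530,187) and (465,300).

```bash
cat >> h.py <<'E'
def ring(w,u,v,z=.016,R=60,th=95):
    f=w['frame']; d=(f.max(2)<th).astype(np.uint8); m=np.zeros_like(d); cv2.circle(m,(int(u),int(v)),R,1,-1)
    d=cv2.morphologyEx(d&m,cv2.MORPH_OPEN,np.ones((3,3),np.uint8))
    c=max(cv2.findContours(d,cv2.RETR_EXTERNAL,cv2.CHAIN_APPROX_NONE)[0],key=cv2.contourArea)
    e=cv2.fitEllipse(c); return e,onplane(w,*e[0],z)
E
python3 - <<'E'
from h import *
w=grab_frame('wrist'); e,p=ring(w,270,153,R=44); print(e,p)
s=manip.sense(); d=p-s['tool_pos']; print(s['tool_rot'].T@d*10)
E
```

```text
((268.5253601074219, 153.6266632080078), (71.1874771118164, 72.99909973144531), 160.16586303710938) [0.54518803 0.05051047 0.016     ]
[ 0.48405544 -0.3909406   1.65706141]
```

Call:
{"name": "apply_moves", "arguments": {"commands": [{"tx": 0.48, "ty": -0.39, "tz": 0.3, "rx": 0, "ry": 0, "rz": 0, "grip": -1}, {"tx": 0.48, "ty": -0.39, "tz": 0.95, "rx": 0, "ry": 0, "rz": 0, "grip": -1}, {"tx": 0.48, "ty": -0.39, "tz": 0.95, "rx": 0, "ry": 0, "rz": 0, "grip": -1}, {"tx": 0.48, "ty": -0.39, "tz": 0.95, "rx": 0, "ry": 0, "rz": 0, "grip": -1}]}}

```text
t: 2.95
tool_pos: [0.5452, 0.051, 0.0878]
tool_rot: [[0.972, 0.233, 0.001], [0.233, -0.972, -0.0], [0.001, 0.0, -1.0]]
contact_force: [0.0, 0.8, 0.2]
width: 0.0855
finger_force: 0.0
```

Run:
```python
from h import *
s=manip.sense(); w=grab_frame('wrist'); u=proj(w,[.5452,.0505,.016])[0]; print(s['tool_pos'],u)
save(w,'w2.png'); e,p=ring(w,*u,R=85); print(e,p); d=p-s['tool_pos']; print(s['tool_rot'].T@d*10)
```

```text
[0.5451535  0.05101927 0.08780937] [318.4309952  250.56230729]
((307.68609619140625, 262.1004943847656), (123.18692016601562, 164.36956787109375), 87.50151824951172) [0.53634744 0.05515484 0.016     ]
[-0.07639216 -0.06104243  0.7180262 ]
```

View pics/w2.png

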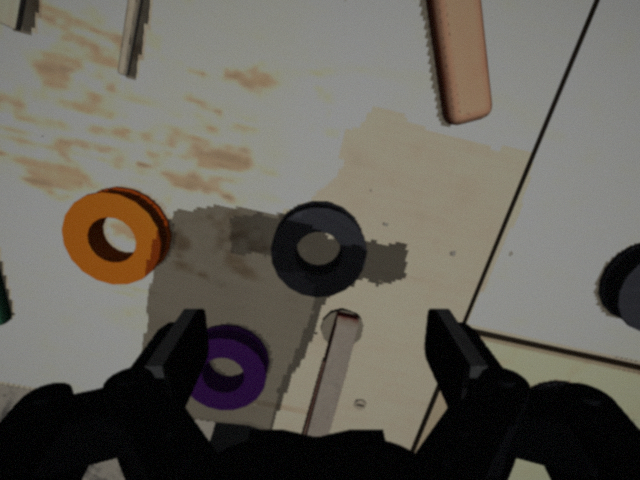

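The ring top is at (318,250), exactly as predicted, so I go down and grip.

Call:
{"name": "apply_moves", "arguments": {"commands": [{"tx": 0, "ty": 0, "tz": 0.5, "rx": 0, "ry": 0, "rz": 0, "grip": -1}, {"tx": 0, "ty": 0, "tz": 0.8, "rx": 0, "ry": 0, "rz": 0, "grip": -1}, {"tx": 0, "ty": 0, "tz": 0.9, "rx": 0, "ry": 0, "rz": 0, "grip": -1}, {"tx": 0, "ty": 0, "tz": 0.9, "rx": 0, "ry": 0, "rz": 0, "grip": 1}, {"tx": 0, "ty": 0, "tz": 0.9, "rx": 0, "ry": 0, "rz": 0, "grip": 1}, {"tx": 0, "ty": 0, "tz": 0.9, "rx": 0, "ry": 0, "rz": 0, "grip": 1}, {"tx": 0, "ty": 0, "tz": 0.9, "rx": 0, "ry": 0, "rz": 0, "grip": 1}, {"tx": 0, "ty": 0, "tz": 0.9, "rx": 0, "ry": 0, "rz": 0, "grip": 1}]}}

```text
t: 4.0
tool_pos: [0.5466, 0.0517, -0.0011]
tool_rot: [[0.972, 0.234, 0.004], [0.234, -0.972, -0.001], [0.003, 0.002, -1.0]]
contact_force: [-3.2, -2.2, 12.3]
width: 0.0548
finger_force: 60.9
```

Call:
{"name": "apply_moves", "arguments": {"commands": [{"tx": 0, "ty": 0, "tz": -0.3, "rx": 0, "ry": 0, "rz": 0, "grip": 1}, {"tx": 0, "ty": 0, "tz": -0.8, "rx": 0, "ry": 0, "rz": 0, "grip": 1}, {"tx": 0, "ty": 0, "tz": -1.0, "rx": 0, "ry": 0, "rz": 0, "grip": 1}, {"tx": 0, "ty": 0, "tz": -1.0, "rx": 0, "ry": 0, "rz": 0, "grip": 1}]}}

```text
t: 4.5
tool_pos: [0.5467, 0.0523, 0.0988]
tool_rot: [[0.972, 0.235, 0.005], [0.235, -0.972, -0.0], [0.005, 0.001, -1.0]]
contact_force: [-0.2, 1.1, -3.1]
width: 0.0546
finger_force: 65.0
```

Run:
```python
from h import *
s=manip.sense(); w=grab_frame('wrist'); save(w,'w3.png'); print(s['tool_pos'],s['contact_force'],s['width'])
```

```text
[0.54668301 0.05225206 0.09883179] [-0.17731082  1.10746606 -3.10221316] 0.05464597945273082
```

View pics/w3.png

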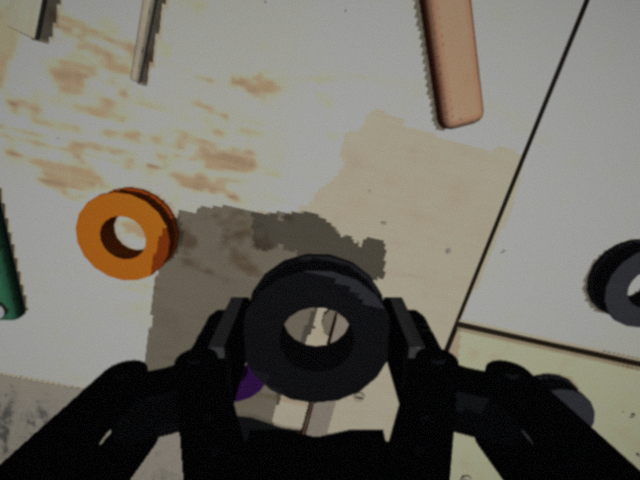

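The ring is held level between the pads, with its top face centred near (317,334) and spanning 243–390 across. Next I work out the ring's offset from the TCP and the move to the stem.

Run:
```python
from h import *
s=manip.sense(); w=grab_frame('wrist')
a=w['frame'][:,:,:].max(2); print('col317',[(r,int(a[r,317])) for r in range(240,420,4)])
R=s['tool_rot']
for v in (330,334,338):
    p=onplane(w,317,v,.1175); print(v,p,R.T@(p-s['tool_pos'])*1e3)
print(np.diff([onplane(w,243,330,.1175),onplane(w,390,330,.1175)],axis=0),[np.linalg.norm(onplane(w,317,268,.1175)-onplane(w,317,400,.1175))])
t=np.array([.480,.2955]); print(t-s['tool_pos'][:2])
# tool yaw needed: tool y -> +-(.978,.206)
```

```text
col317 [(240, 72), (244, 76), (248, 73), (252, 71), (256, 24), (260, 25), (264, 12), (268, 7), (272, 27), (276, 15), (280, 20), (284, 22), (288, 20), (292, 21), (296, 17), (300, 18), (304, 20), (308, 103), (312, 142), (316, 160), (320, 158), (324, 161), (328, 160), (332, 162), (336, 160), (340, 161), (344, 156), (348, 9), (352, 8), (356, 15), (360, 10), (364, 12), (368, 15), (372, 17), (376, 18), (380, 20), (384, 19), (388, 18), (392, 19), (396, 16), (400, 27), (404, 120), (408, 121), (412, 123), (416, 121)]
330 [0.54719695 0.05340712 0.1175    ] [  1.90804572  -0.70287434 -20.23705803]
334 [0.54552774 0.05300515 0.1175    ] [  0.19111768  -0.70373579 -20.24058581]
338 [0.54384615 0.05260019 0.1175    ] [ -1.53853954  -0.7046041  -20.24413975]
[[ 0.01280368 -0.05355584  0.        ]] [np.float64(0.05706926837391601)]
[-0.06555008  0.24322479]
```

Call:
{"name": "apply_moves", "arguments": {"commands": [{"tx": 0, "ty": 0, "tz": -0.6, "rx": 0, "ry": 0, "rz": -0.05, "grip": 1}, {"tx": 0, "ty": -0.3, "tz": -1.0, "rx": 0, "ry": 0, "rz": -0.11, "grip": 1}, {"tx": 0, "ty": -0.6, "tz": -1.0, "rx": 0, "ry": 0, "rz": -0.17, "grip": 1}, {"tx": 0, "ty": -1.0, "tz": -1.0, "rx": 0, "ry": 0, "rz": -0.23, "grip": 1}, {"tx": 0, "ty": -1.0, "tz": -1.0, "rx": 0, "ry": 0, "rz": -0.29, "grip": 1}, {"tx": 0, "ty": -1.0, "tz": -1.0, "rx": 0, "ry": 0, "rz": -0.35, "grip": 1}, {"tx": 0, "ty": -1.0, "tz": -1.0, "rx": 0, "ry": 0, "rz": -0.41, "grip": 1}, {"tx": 0, "ty": -1.0, "tz": -1.0, "rx": 0, "ry": 0, "rz": -0.47, "grip": 1}, {"tx": 0, "ty": -1.0, "tz": -1.0, "rx": 0, "ry": 0, "rz": -0.49, "grip": 1}, {"tx": 0, "ty": -1.0, "tz": -1.0, "rx": 0, "ry": 0, "rz": -0.49, "grip": 1}]}}

```text
t: 5.85
tool_pos: [0.5208, 0.1494, 0.195]
tool_rot: [[-0.203, 0.979, -0.002], [0.979, 0.203, -0.0], [0.0, -0.002, -1.0]]
contact_force: [0.6, -1.0, -3.4]
width: 0.0544
finger_force: 65.7
```

Run:
```python
from h import *
s=manip.sense(); w=grab_frame('wrist'); save(w,'w4.png'); print(s['tool_pos'],s['contact_force'],s['width'],np.round(w['cam_to_world'],3).tolist())
print(proj(w,[[.480,.2955,.098],[.480,.2955,.158]]))
d=np.array([.48,.2955,.2])-s['tool_pos']; print(s['tool_rot'].T@d*10)
```

```text
[0.52075717 0.14941414 0.19499147] [ 0.59999337 -0.99003439 -3.36101404] 0.0543917907525649 [[0.979, 0.193, 0.061, 0.504], [0.202, -0.93, -0.306, 0.228], [-0.002, 0.312, -0.95, 0.339], [0.0, 0.0, 0.0, 1.0]]
[[299.34650538 -22.7497237 ]
 [292.64401658 -74.66975725]]
[ 1.51322427 -0.10211892 -0.04954734]
```

View pics/w4.png

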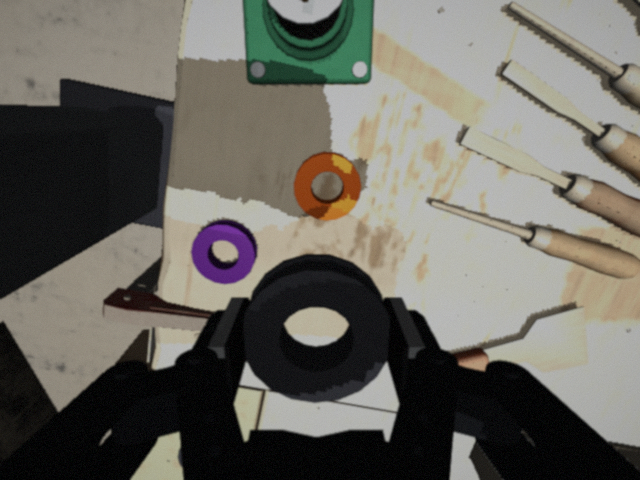

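The scale is at the top edge, with its plate's near corners at (258,70) and (359,70). I move partway, until the stem is under the wrist camera.

Call:
{"name": "apply_moves", "arguments": {"commands": [{"tx": 0.35, "ty": -0.05, "tz": -0.05, "rx": 0, "ry": 0, "rz": 0, "grip": 1}, {"tx": 0.7, "ty": -0.1, "tz": -0.05, "rx": 0, "ry": 0, "rz": 0, "grip": 1}, {"tx": 0.7, "ty": -0.1, "tz": -0.05, "rx": 0, "ry": 0, "rz": 0, "grip": 1}, {"tx": 0.7, "ty": -0.1, "tz": -0.05, "rx": 0, "ry": 0, "rz": 0, "grip": 1}]}}

```text
t: 6.4
tool_pos: [0.4973, 0.2157, 0.2009]
tool_rot: [[-0.203, 0.979, -0.0], [0.979, 0.203, -0.001], [-0.0, -0.001, -1.0]]
contact_force: [0.8, 0.5, -2.3]
width: 0.0543
finger_force: 65.7
```

Run:
```python
from h import *
s=manip.sense(); w=grab_frame('wrist'); print(s['tool_pos'],s['contact_force'])
save(w,'w5.png')
print(proj(w,[[.480,.2955,.098],[.480,.2955,.158]]))
```

```text
[0.49733798 0.21569951 0.20090916] [ 0.78293471  0.46628258 -2.25669558]
[[316.46177133 111.85395978]
 [316.53718644 111.47047359]]
```

View pics/w5.png

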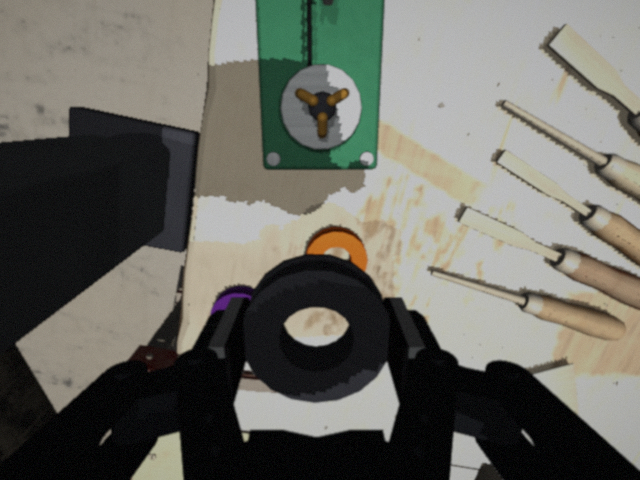

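The pan disc is centred at about (321,108) and the stem core at about (323,103). I compute the positions from these.

Run:
```python
from h import *
s=manip.sense(); w=grab_frame('wrist'); f=w['frame'].astype(int)
hs=cv2.cvtColor(w['frame'],cv2.COLOR_RGB2HSV); R=s['tool_rot']
g=((f[:,:,1]>f[:,:,0]+18)).astype(np.uint8)[60:155,255:385]
# pan: non-green within plate
m=(1-g); m[:, :12]=0; m[:,118:]=0; m=cv2.morphologyEx(m,cv2.MORPH_OPEN,np.ones((9,9),np.uint8))
c=max(cv2.findContours(m,cv2.RETR_EXTERNAL,cv2.CHAIN_APPROX_NONE)[0],key=cv2.contourArea); e=cv2.fitEllipse(cv2.convexHull(c)); print(e[0][0]+255,e[0][1]+60,e[1])
for u,v,z in [(e[0][0]+255,e[0][1]+60,.098),(321.5,108,.098),(324,103,.158)]:
    p=onplane(w,u,v,z); print(p, R.T@(p-s['tool_pos'])*10)
br=((hs[:,:,0]>8)&(hs[:,:,0]<25)&(hs[:,:,1]>130)).astype(np.uint8); br[:60]=0;br[150:]=0;br[:,:285]=0;br[:,360:]=0
n,l,st,ce=cv2.connectedComponentsWithStats(br); print([(st[i],ce[i]) for i in range(1,n) if st[i,4]>20])
# plate lower corners/edges
print(R.T@(np.array([.48,.2955,.2])-s['tool_pos'])*10)
```

```text
319.8239288330078 106.34150314331055 (81.0710220336914, 87.08358764648438)
[0.48160681 0.2988023  0.098     ] [0.84913304 0.01369312 1.02984524]
[0.48281907 0.29806467 0.098     ] [0.83945066 0.02406695 1.02984428]
[0.4828704  0.29958617 0.158     ] [0.85403606 0.02740593 0.42983772]
[(array([296,  89,  22,  17, 210], dtype=int32), array([306.70952381,  96.43333333])), (array([326,  89,  21,  17, 188], dtype=int32), array([335.88829787,  96.36702128])), (array([316, 112,  11,  25, 196], dtype=int32), array([321.44897959, 122.89285714]))]
[ 0.81970185 -0.009167    0.00986489]
```

Call:
{"name": "apply_moves", "arguments": {"commands": [{"tx": 0.5, "ty": 0.03, "tz": 0, "rx": 0, "ry": 0, "rz": 0, "grip": 1}, {"tx": 0.85, "ty": 0.03, "tz": 0, "rx": 0, "ry": 0, "rz": 0, "grip": 1}, {"tx": 0.85, "ty": 0.03, "tz": 0, "rx": 0, "ry": 0, "rz": 0, "grip": 1}, {"tx": 0.85, "ty": 0.03, "tz": 0.25, "rx": 0, "ry": 0, "rz": 0, "grip": 1}, {"tx": 0.85, "ty": 0.03, "tz": 0.4, "rx": 0, "ry": 0, "rz": 0, "grip": 1}, {"tx": 0.85, "ty": 0.03, "tz": 0.5, "rx": 0, "ry": 0, "rz": 0, "grip": 1}, {"tx": 0.85, "ty": 0.03, "tz": 0.55, "rx": 0, "ry": 0, "rz": 0, "grip": 1}, {"tx": 0.85, "ty": 0.03, "tz": 0.55, "rx": 0, "ry": 0, "rz": 0, "grip": 1}]}}

```text
t: 7.5
tool_pos: [0.4831, 0.2997, 0.1463]
tool_rot: [[-0.204, 0.979, -0.0], [0.979, 0.204, -0.0], [-0.0, -0.0, -1.0]]
contact_force: [0.5, -0.7, -2.3]
width: 0.0547
finger_force: 65.7
```

Call:
{"name": "apply_moves", "arguments": {"commands": [{"tx": 0, "ty": 0, "tz": 0.05, "rx": 0, "ry": 0, "rz": 0, "grip": 1}, {"tx": 0, "ty": 0, "tz": 0.1, "rx": 0, "ry": 0, "rz": 0, "grip": 1}, {"tx": 0, "ty": 0, "tz": 0.15, "rx": 0, "ry": 0, "rz": 0, "grip": 1}, {"tx": 0, "ty": 0, "tz": 0.2, "rx": 0, "ry": 0, "rz": 0, "grip": 1}, {"tx": 0, "ty": 0, "tz": 0.25, "rx": 0, "ry": 0, "rz": 0, "grip": 1}, {"tx": 0, "ty": 0, "tz": 0.25, "rx": 0, "ry": 0, "rz": 0, "grip": 1}]}}

```text
t: 8.25
tool_pos: [0.4831, 0.2999, 0.1212]
tool_rot: [[-0.204, 0.979, 0.0], [0.979, 0.204, 0.0], [0.0, 0.0, -1.0]]
contact_force: [-0.2, -1.7, 5.6]
width: 0.0542
finger_force: 66.4
```

Call:
{"name": "apply_moves", "arguments": {"commands": [{"tx": 0, "ty": 0, "tz": 0.06, "rx": 0, "ry": 0, "rz": 0, "grip": 1}, {"tx": 0, "ty": 0, "tz": 0.12, "rx": 0, "ry": 0, "rz": 0, "grip": 1}, {"tx": 0, "ty": 0, "tz": 0.18, "rx": 0, "ry": 0, "rz": 0, "grip": 1}, {"tx": 0, "ty": 0, "tz": 0.24, "rx": 0, "ry": 0, "rz": 0, "grip": 1}, {"tx": 0, "ty": 0, "tz": 0.3, "rx": 0, "ry": 0, "rz": 0, "grip": 1}, {"tx": 0, "ty": 0, "tz": 0.36, "rx": 0, "ry": 0, "rz": 0, "grip": 1}, {"tx": 0, "ty": 0, "tz": 0.4, "rx": 0, "ry": 0, "rz": 0, "grip": 1}, {"tx": 0, "ty": 0, "tz": 0.4, "rx": 0, "ry": 0, "rz": 0, "grip": 1}]}}

```text
t: 9.25
tool_pos: [0.483, 0.2998, 0.0811]
tool_rot: [[-0.204, 0.979, -0.0], [0.979, 0.204, -0.0], [0.0, -0.0, -1.0]]
contact_force: [0.4, -1.3, 5.1]
width: 0.0547
finger_force: 66.4
```

Call:
{"name": "apply_moves", "arguments": {"commands": [{"tx": 0, "ty": 0, "tz": 0.04, "rx": 0, "ry": 0, "rz": 0, "grip": 1}, {"tx": 0, "ty": 0, "tz": 0.07, "rx": 0, "ry": 0, "rz": 0, "grip": 1}, {"tx": 0, "ty": 0, "tz": 0.07, "rx": 0, "ry": 0, "rz": 0, "grip": 1}]}}

```text
t: 9.62
tool_pos: [0.4833, 0.2999, 0.0746]
tool_rot: [[-0.204, 0.979, 0.001], [0.979, 0.204, 0.0], [0.0, 0.001, -1.0]]
contact_force: [0.5, -2.0, 6.7]
width: 0.0547
finger_force: 66.5
```

Call:
{"name": "apply_moves", "arguments": {"commands": [{"tx": 0, "ty": 0, "tz": 0.03, "rx": 0, "ry": 0, "rz": 0, "grip": 1}, {"tx": 0, "ty": 0, "tz": 0.05, "rx": 0, "ry": 0, "rz": 0, "grip": 1}, {"tx": 0, "ty": 0, "tz": 0.05, "rx": 0, "ry": 0, "rz": 0, "grip": 1}]}}

```text
t: 10.0
tool_pos: [0.4834, 0.2999, 0.0699]
tool_rot: [[-0.204, 0.979, 0.001], [0.979, 0.204, 0.0], [0.0, 0.001, -1.0]]
contact_force: [0.5, -2.5, 8.9]
width: 0.0546
finger_force: 66.7
```

The force now rises at 0.47 N/mm, so the weight is home. I ease up to near equilibrium, then release.

Call:
{"name": "apply_moves", "arguments": {"commands": [{"tx": 0, "ty": 0, "tz": -0.05, "rx": 0, "ry": 0, "rz": 0, "grip": 1}, {"tx": 0, "ty": 0, "tz": -0.1, "rx": 0, "ry": 0, "rz": 0, "grip": 1}, {"tx": 0, "ty": 0, "tz": -0.15, "rx": 0, "ry": 0, "rz": 0, "grip": 1}, {"tx": 0, "ty": 0, "tz": -0.19, "rx": 0, "ry": 0, "rz": 0, "grip": 1}, {"tx": 0, "ty": 0, "tz": -0.19, "rx": 0, "ry": 0, "rz": 0, "grip": 1}, {"tx": 0, "ty": 0, "tz": -0.19, "rx": 0, "ry": 0, "rz": 0, "grip": 1}]}}

```text
t: 10.75
tool_pos: [0.4833, 0.2999, 0.0882]
tool_rot: [[-0.204, 0.979, 0.0], [0.979, 0.204, 0.0], [0.0, 0.0, -1.0]]
contact_force: [3.9, 0.2, 1.2]
width: 0.0542
finger_force: 66.0
```

Call:
{"name": "apply_moves", "arguments": {"commands": [{"tx": 0, "ty": 0, "tz": 0, "rx": 0, "ry": 0, "rz": 0, "grip": -1}, {"tx": 0, "ty": 0, "tz": 0, "rx": 0, "ry": 0, "rz": 0, "grip": -1}, {"tx": 0, "ty": 0, "tz": 0, "rx": 0, "ry": 0, "rz": 0, "grip": -1}, {"tx": 0, "ty": 0, "tz": 0, "rx": 0, "ry": 0, "rz": 0, "grip": -1}]}}

```text
t: 11.25
tool_pos: [0.4828, 0.2998, 0.0882]
tool_rot: [[-0.204, 0.979, -0.0], [0.979, 0.204, -0.0], [0.0, -0.0, -1.0]]
contact_force: [0.0, 0.7, -0.4]
width: 0.085
finger_force: 0.0
```

Call:
{"name": "apply_moves", "arguments": {"commands": [{"tx": 0, "ty": 0, "tz": -0.2, "rx": 0, "ry": 0, "rz": 0, "grip": -1}, {"tx": 0, "ty": 0, "tz": -0.6, "rx": 0, "ry": 0, "rz": 0, "grip": -1}, {"tx": 0, "ty": 0, "tz": -1.0, "rx": 0, "ry": 0, "rz": 0, "grip": -1}, {"tx": 0, "ty": 0, "tz": -1.0, "rx": 0, "ry": 0, "rz": 0, "grip": -1}, {"tx": 0, "ty": 0, "tz": -1.0, "rx": 0, "ry": 0, "rz": 0, "grip": -1}]}}

```text
t: 11.88
tool_pos: [0.4827, 0.2997, 0.1878]
tool_rot: [[-0.204, 0.979, -0.001], [0.979, 0.204, -0.0], [-0.0, -0.001, -1.0]]
contact_force: [0.7, -1.2, -0.6]
width: 0.0853
finger_force: 0.0
```

Run:
```python
from h import *
s=grab_frame('side'); w=grab_frame('wrist')
y=np.array([-.205,.979,0]);x=np.array([.979,.205,0]); P=np.array([.4823,.2985,0]);C=P+.084*y
print(proj(s,[C+[0,0,.0],C+[0,0,.079],C+[0,0,.11],P+[0,0,.091]]).round(1)); print(proj(w,[C+[0,0,.079],C+[0,0,.11]]).round(1))
a=cv2.resize(s['frame'][178:238,238:298],(480,480),interpolation=cv2.INTER_NEAREST)
b=cv2.resize(w['frame'][40:200,250:400],(320,340),interpolation=cv2.INTER_CUBIC)
o=np.zeros((480,800,3),np.uint8);o[:,:480]=a;o[:340,480:]=b
cv2.imwrite('pics/c2.png',o[:,:,::-1])
```

```text
[[253.3 216.6]
 [250.9 195.4]
 [249.9 186.7]
 [264.2 201.5]]
[[317.2 109.6]
 [317.3 109.1]]
```

View pics/c2.png

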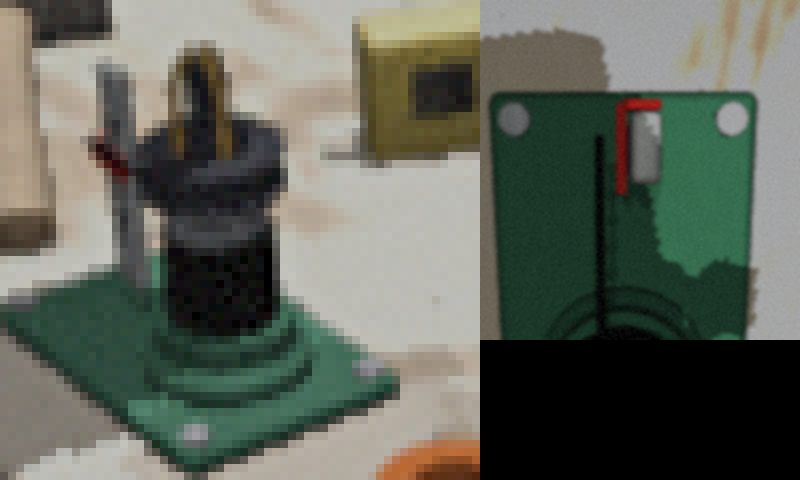

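The side crop shows the band at about (110,160) of the crop on the column, and the overhead view shows the pointer on the robot side of the column. I take a tilted wrist view from the robot's side to read its height.

Call:
{"name": "apply_moves", "arguments": {"commands": [{"tx": 0, "ty": 0, "tz": -0.5, "rx": 0, "ry": 0, "rz": 0, "grip": -1}, {"tx": 0, "ty": -0.5, "tz": -0.6, "rx": 0, "ry": 0, "rz": 0, "grip": -1}, {"tx": 0, "ty": -1.0, "tz": -0.6, "rx": -0.05, "ry": 0, "rz": 0, "grip": -1}, {"tx": 0, "ty": -1.0, "tz": -0.6, "rx": -0.1, "ry": 0, "rz": 0, "grip": -1}, {"tx": 0, "ty": -1.0, "tz": -0.6, "rx": -0.15, "ry": 0, "rz": 0, "grip": -1}, {"tx": 0, "ty": -1.0, "tz": -0.6, "rx": -0.2, "ry": 0, "rz": 0, "grip": -1}, {"tx": 0, "ty": -1.0, "tz": -0.6, "rx": -0.2, "ry": 0, "rz": 0, "grip": -1}, {"tx": 0, "ty": -1.0, "tz": -0.6, "rx": -0.2, "ry": 0, "rz": 0, "grip": -1}]}}

```text
t: 12.98
tool_pos: [0.386, 0.2802, 0.2493]
tool_rot: [[-0.204, 0.793, 0.574], [0.979, 0.165, 0.12], [0.001, 0.587, -0.81]]
contact_force: [0.3, 0.1, 0.9]
width: 0.0854
finger_force: 0.0
```

Run:
```python
from h import *
w=grab_frame('wrist'); s=manip.sense(); print(s['tool_pos'],np.round(w['cam_to_world'],3).tolist())
y=np.array([-.205,.979,0]);x=np.array([.979,.205,0]); P=np.array([.4823,.2985,0]);C=P+.084*y
q=proj(w,[C,C+[0,0,.079],C+[0,0,.11],P+[0,0,.091],P+[0,0,.151]]).round(1); print(q)
u,v=q[1].astype(int); np.save('w6.npy',w['frame']); 
x0=max(0,min(u-75,490));y0=max(0,min(v-60,360)); print(x0,y0)
cv2.imwrite('pics/c3.png',cv2.resize(w['frame'][y0:y0+120,x0:x0+150],None,fx=5,fy=5,interpolation=cv2.INTER_NEAREST)[:,:,::-1])
```

```text
[0.38680382 0.2804483  0.249782  ] [[0.793, 0.014, 0.609, 0.287], [0.165, -0.968, -0.192, 0.342], [0.587, 0.252, -0.769, 0.366], [0.0, 0.0, 0.0, 1.0]]
[[249.7 111.7]
 [291.6 111.4]
 [312.7 111.3]
 [300.8 210.2]
 [343.9 225.4]]
216 51
```

View pics/c3.png

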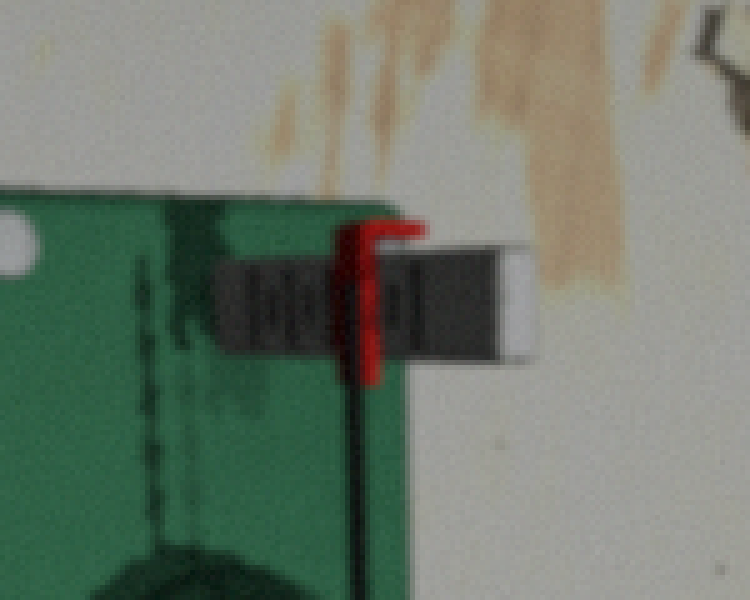

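The crop (right is up) shows the band's face from x 333 to 360, its top from 360 to 380, and the pointer at x≈357 in front of it. I triangulate with the overhead view.

Run:
```python
from h import *
w=grab_frame('wrist'); s=manip.sense(); T=np.eye(4);T[:3,:3]=s['tool_rot'];T[:3,3]=s['tool_pos']
X=np.linalg.inv(T)@np.array(w['cam_to_world'])
T0=np.eye(4);T0[:3,:3]=[[-.204,.979,-.001],[.979,.204,0],[0,-.001,-1]];T0[:3,3]=[.4827,.2997,.1878]
o=dict(w); o['cam_to_world']=T0@X
y=np.array([-.205,.979,0]);x=np.array([.979,.205,0]); P=np.array([.4823,.2985,0])
def r2(g,u,v): # ray in scale frame (x',z) restricted
    a,d=ray(g,u,v); a=a-P; return np.array([a@x,a[2]]),np.array([d@x,d[2]])/1
def solve(u1,v1,u2,v2):
    a,d=r2(w,u1,v1); b,e=r2(o,u2,v2); t=np.linalg.solve(np.stack([d,-e],1),b-a); return a+d*t[0]
print('pointer x,z',solve(287.4,127,306.3,129.4)*1e3)
print('band top outer edge',solve(288.0,127,314.2,129.4)*1e3)
print('column top -x edge',solve(315.8,112,320.3,109)*1e3)
# band bottom on face x
a,d=r2(w,282.6,127)
xb=solve(288.0,127,314.2,129.4)[0]; print('band bottom z',(a+d*(xb-a[0])/d[0])[1]*1e3)
```

```text
pointer x,z [-5.6053107  82.91933829]
band top outer edge [-0.63368516 75.89553483]
column top -x edge [  2.97285224 112.05370931]
band bottom z 66.86703063844429
```

The pointer is at about z 81–83 and the band centre at about 71, so a second weight is needed. I return upright and go to the ring near (0.566,−0.167).

Call:
{"name": "apply_moves", "arguments": {"commands": [{"tx": 0, "ty": 0, "tz": 0, "rx": 0.05, "ry": 0, "rz": 0, "grip": -1}, {"tx": 0, "ty": 0, "tz": 0, "rx": 0.1, "ry": 0, "rz": 0, "grip": -1}, {"tx": 0, "ty": 0, "tz": 0, "rx": 0.15, "ry": 0, "rz": 0, "grip": -1}, {"tx": 0, "ty": 0, "tz": 0, "rx": 0.2, "ry": 0, "rz": 0, "grip": -1}, {"tx": 0, "ty": 0, "tz": 0, "rx": 0.2, "ry": 0, "rz": 0, "grip": -1}]}}

```text
t: 13.7
tool_pos: [0.3885, 0.2798, 0.2473]
tool_rot: [[-0.201, 0.98, -0.003], [0.98, 0.201, -0.001], [-0.0, -0.003, -1.0]]
contact_force: [0.1, 0.4, -0.5]
width: 0.0851
finger_force: 0.0
```

Call:
{"name": "apply_moves", "arguments": {"commands": [{"tx": -0.5, "ty": 0.09, "tz": 0, "rx": 0, "ry": 0, "rz": 0, "grip": -1}, {"tx": -0.95, "ty": 0.17, "tz": 0, "rx": 0, "ry": 0, "rz": 0, "grip": -1}, {"tx": -0.95, "ty": 0.17, "tz": 0, "rx": 0, "ry": 0, "rz": 0, "grip": -1}]}}

```text
t: 14.08
tool_pos: [0.4224, 0.1878, 0.2488]
tool_rot: [[-0.2, 0.98, 0.003], [0.98, 0.2, -0.0], [-0.001, 0.003, -1.0]]
contact_force: [-0.3, 0.8, 0.1]
width: 0.0855
finger_force: 0.0
```

Call:
{"name": "apply_moves", "arguments": {"commands": [{"tx": -0.5, "ty": 0.09, "tz": 0, "rx": 0, "ry": 0, "rz": 0, "grip": -1}, {"tx": -0.95, "ty": 0.17, "tz": 0, "rx": 0, "ry": 0, "rz": 0, "grip": -1}, {"tx": -0.95, "ty": 0.17, "tz": 0, "rx": 0, "ry": 0, "rz": 0, "grip": -1}]}}

```text
t: 14.45
tool_pos: [0.4582, 0.0989, 0.2488]
tool_rot: [[-0.201, 0.98, 0.003], [0.98, 0.201, -0.0], [-0.001, 0.002, -1.0]]
contact_force: [0.3, 0.4, -0.3]
width: 0.0854
finger_force: 0.0
```

Call:
{"name": "apply_moves", "arguments": {"commands": [{"tx": -0.5, "ty": 0.09, "tz": 0, "rx": 0, "ry": 0, "rz": 0, "grip": -1}, {"tx": -0.95, "ty": 0.17, "tz": 0, "rx": 0, "ry": 0, "rz": 0, "grip": -1}, {"tx": -0.95, "ty": 0.17, "tz": 0, "rx": 0, "ry": 0, "rz": 0, "grip": -1}]}}

```text
t: 14.82
tool_pos: [0.4941, 0.0099, 0.2485]
tool_rot: [[-0.202, 0.979, 0.002], [0.979, 0.202, -0.0], [-0.001, 0.002, -1.0]]
contact_force: [0.7, 0.4, 0.1]
width: 0.0854
finger_force: 0.0
```

Call:
{"name": "apply_moves", "arguments": {"commands": [{"tx": -0.5, "ty": 0.09, "tz": 0, "rx": 0, "ry": 0, "rz": 0, "grip": -1}, {"tx": -0.95, "ty": 0.17, "tz": 0, "rx": 0, "ry": 0, "rz": 0, "grip": -1}, {"tx": -0.95, "ty": 0.17, "tz": 0, "rx": 0, "ry": 0, "rz": 0, "grip": -1}]}}

```text
t: 15.2
tool_pos: [0.53, -0.0793, 0.2483]
tool_rot: [[-0.202, 0.979, 0.001], [0.979, 0.202, -0.0], [-0.001, 0.001, -1.0]]
contact_force: [0.0, 0.2, -0.6]
width: 0.0855
finger_force: 0.0
```

Call:
{"name": "apply_moves", "arguments": {"commands": [{"tx": -0.5, "ty": 0.09, "tz": 0.3, "rx": 0, "ry": 0, "rz": 0, "grip": -1}, {"tx": -0.95, "ty": 0.17, "tz": 0.6, "rx": 0, "ry": 0, "rz": 0, "grip": -1}, {"tx": -0.95, "ty": 0.17, "tz": 0.6, "rx": 0, "ry": 0, "rz": 0, "grip": -1}, {"tx": -0.95, "ty": 0.17, "tz": 0.6, "rx": 0, "ry": 0, "rz": 0, "grip": -1}]}}

```text
t: 15.7
tool_pos: [0.5651, -0.1663, 0.1887]
tool_rot: [[-0.205, 0.979, -0.0], [0.979, 0.205, 0.001], [0.001, 0.0, -1.0]]
contact_force: [0.3, -0.1, 0.8]
width: 0.0855
finger_force: 0.0
```

Run:
```python
from h import *
w=grab_frame('wrist'); s=manip.sense(); u=proj(w,[.567,-.166,.016])[0]; print(s['tool_pos'],u,s['joint_positions'].round(2))
save(w,'w7.png')
for th in (70,95):
  e,p=ring(w,*u,R=55,th=th); print(e,p); print(s['tool_rot'].T@(p-s['tool_pos'])*10)
# brightness hole
f=w['frame'].max(2); U,V=u.astype(int); print(f[V-60:V+60:6,U-60:U+60:5])
```

```text
[ 0.56534034 -0.16628902  0.18917827] [319.43572934 212.26367473] [-0.41  0.44 -0.05  1.08  0.    0.95]
((313.45684814453125, 208.19581604003906), (63.561119079589844, 90.46825408935547), 108.2431869506836) [ 0.56122282 -0.16352336  0.016     ]
[ 0.0355237  -0.03604091  1.73175368]
((316.352783203125, 199.0664520263672), (85.101806640625, 94.22509002685547), 89.74508666992188) [ 0.5620296  -0.15519066  0.016     ]
[ 0.11541264 -0.01101619  1.73177465]
[[ 26  80  87  87  87  88  91  90  92  88  83  89  88  88  88  88 130 137
  144 137 137 139 137 137]
 [ 35  83  90  88  86  85  87  88  88  85  86  84  91  85  91  88 101 139
  139 126 104 124 136 136]
 [ 41  60  85  89  90  84  89  87  90  86  88  89  86  90  87  88  85 104
  111  89  86  89  90  90]
 [ 50  61  62  84  86  86  86  86  89  90  90  91  89  85  89  88  87  86
   86  87  85  85  89  87]
 [ 56  62  62  65  76  88  88  90  85  89  89  84  80  81  85  86  93  85
   88  85  89  87  87  88]
 [ 54  59  60  60  65  65  84  88  88  57  17  21  27  25  26   9  65  92
   93  83  88  89  88  90]
 [ 59  59  61  62  62  64  63  78  26 
[... 676 characters left out ...]
37 137 137 136 135 134  85  35  47  42  44  39  41  42  40  46  42
   86 135 135 134 138 132]
 [136 134 135 136 137 139 138 139  82  42  40  46  45  45  41  42  40  80
  134 139 135 139 134 137]
 [137 138 135 134 138 136 138 133 141 131  75  45  39  40  49  79 135 134
  137 140 134 135 134 136]
 [135 137 136 137 137 138 135 139 136 135 137 133 136 137 137 134 134 133
  139 136 135 136 133 139]
 [134 136 136 137 134 139 137 137 134 134 136 133 136 138 134 135 135 133
  135 134 135 134 134 138]
 [132 138 136 138 143 136 136 136 139 138 137 138 140 138 138 136 136 138
  135 138 137 136 137 134]
 [138 132 135 133 135 140 134 136 137 135 135 138 137 135 135 139 137 135
  137 136 137 134 137 138]]
```

Run:
```python
from h import *
w=grab_frame('wrist'); s=manip.sense()
e,p=ring(w,320,212,R=42,th=56); print(e,p); print(s['tool_rot'].T@(p-s['tool_pos'])*10)
```

```text
((320.02777099609375, 210.243896484375), (59.893341064453125, 65.32666778564453), 167.94151306152344) [ 0.56751993 -0.16438115  0.016     ]
[0.01712752 0.02234045 1.73408169]
```

Call:
{"name": "apply_moves", "arguments": {"commands": [{"tx": 0.01, "ty": 0.02, "tz": 0.5, "rx": 0, "ry": 0, "rz": 0, "grip": -1}, {"tx": 0.01, "ty": 0.02, "tz": 1.0, "rx": 0, "ry": 0, "rz": 0, "grip": -1}, {"tx": 0.01, "ty": 0.02, "tz": 1.0, "rx": 0, "ry": 0, "rz": 0, "grip": -1}]}}

```text
t: 16.18
tool_pos: [0.5646, -0.1646, 0.0864]
tool_rot: [[-0.205, 0.979, -0.005], [0.979, 0.205, 0.002], [0.003, -0.004, -1.0]]
contact_force: [0.8, 0.4, 0.9]
width: 0.0853
finger_force: 0.0
```

Call:
{"name": "apply_moves", "arguments": {"commands": [{"tx": 0, "ty": 0, "tz": 0.5, "rx": 0, "ry": 0, "rz": 0, "grip": -1}, {"tx": 0, "ty": 0, "tz": 0.8, "rx": 0, "ry": 0, "rz": 0, "grip": -1}, {"tx": 0, "ty": 0, "tz": 0.9, "rx": 0, "ry": 0, "rz": 0, "grip": -1}, {"tx": 0, "ty": 0, "tz": 0.9, "rx": 0, "ry": 0, "rz": 0, "grip": 1}, {"tx": 0, "ty": 0, "tz": 0.9, "rx": 0, "ry": 0, "rz": 0, "grip": 1}, {"tx": 0, "ty": 0, "tz": 0.9, "rx": 0, "ry": 0, "rz": 0, "grip": 1}, {"tx": 0, "ty": 0, "tz": 0.9, "rx": 0, "ry": 0, "rz": 0, "grip": 1}, {"tx": 0, "ty": 0, "tz": 0.9, "rx": 0, "ry": 0, "rz": 0, "grip": 1}]}}

```text
t: 17.18
tool_pos: [0.5689, -0.1673, 0.0012]
tool_rot: [[-0.204, 0.979, 0.004], [0.979, 0.204, -0.001], [-0.002, 0.004, -1.0]]
contact_force: [-1.1, 2.4, 11.0]
width: 0.0536
finger_force: 61.8
```

Call:
{"name": "apply_moves", "arguments": {"commands": [{"tx": 0, "ty": 0, "tz": -0.3, "rx": 0, "ry": 0, "rz": 0, "grip": 1}, {"tx": 0, "ty": 0, "tz": -0.8, "rx": 0, "ry": 0, "rz": 0, "grip": 1}, {"tx": 0, "ty": 0, "tz": -1.0, "rx": 0, "ry": 0, "rz": 0, "grip": 1}, {"tx": 0, "ty": 0, "tz": -1.0, "rx": 0, "ry": 0, "rz": 0, "grip": 1}]}}

```text
t: 17.68
tool_pos: [0.5685, -0.1675, 0.101]
tool_rot: [[-0.204, 0.979, 0.004], [0.979, 0.204, -0.002], [-0.003, 0.004, -1.0]]
contact_force: [-0.2, 1.2, -3.3]
width: 0.0531
finger_force: 65.4
```

Call:
{"name": "apply_moves", "arguments": {"commands": [{"tx": 0.3, "ty": 0, "tz": -0.5, "rx": 0, "ry": 0, "rz": 0, "grip": 1}, {"tx": 0.7, "ty": 0, "tz": -1.0, "rx": 0, "ry": 0, "rz": 0, "grip": 1}, {"tx": 1.0, "ty": 0, "tz": -1.0, "rx": 0, "ry": 0, "rz": 0, "grip": 1}, {"tx": 1.0, "ty": 0, "tz": -1.0, "rx": 0, "ry": 0, "rz": 0, "grip": 1}]}}

```text
t: 18.18
tool_pos: [0.5458, -0.067, 0.1981]
tool_rot: [[-0.206, 0.978, -0.001], [0.978, 0.206, 0.001], [0.001, -0.001, -1.0]]
contact_force: [-0.8, 0.2, -2.8]
width: 0.0534
finger_force: 65.4
```

Run:
```python
from h import *
w=grab_frame('wrist'); s=manip.sense(); R=s['tool_rot']; print(s['tool_pos'],s['contact_force'],R.round(3).tolist())
a=w['frame'].max(2)
print('col317',[(r,int(a[r,317])) for r in range(244,300,3)],[(r,int(a[r,317])) for r in range(300,420,4)])
print('row330',[(c,int(a[330,c])) for c in range(225,410,5)])
y=np.array([-.205,.979,0]); P=np.array([.4828,.2992,.2])
print(R.T@(P-s['tool_pos'])*10)
```

```text
[ 0.54597321 -0.06814758  0.19764911] [ 0.34128159  0.17354726 -2.77701341] [[-0.205, 0.979, -0.001], [0.979, 0.205, 0.0], [0.0, -0.001, -1.0]]
col317 [(244, 152), (247, 25), (250, 22), (253, 8), (256, 14), (259, 13), (262, 32), (265, 32), (268, 29), (271, 32), (274, 29), (277, 24), (280, 23), (283, 24), (286, 21), (289, 25), (292, 23), (295, 25), (298, 150)] [(300, 170), (304, 167), (308, 170), (312, 164), (316, 167), (320, 170), (324, 167), (328, 168), (332, 170), (336, 109), (340, 9), (344, 17), (348, 12), (352, 13), (356, 3), (360, 15), (364, 23), (368, 15), (372, 22), (376, 19), (380, 18), (384, 17), (388, 33), (392, 161), (396, 167), (400, 167), (404, 162), (408, 165), (412, 168), (416, 166)]
row330 [(225, 32), (230, 29), (235, 0), (240, 0), (245, 2), (250, 19), (255, 19), (260, 23), (265, 23), (270, 15), (275, 20), (280, 16), (285, 5), (290, 9), (295, 78), (300, 170), (305, 168), (310, 163), (315, 170), (320, 166), (325, 168), (330, 170), (335, 128), (340, 4), (345, 15), (350, 12), (355, 9), (360, 15), (365, 24), (370, 24), (375, 17), (380, 21), (385, 18), (390, 11), (395, 4), (400, 12), (405, 32)]
[ 3.72490427  0.13658837 -0.02223225]
```

Call:
{"name": "apply_moves", "arguments": {"commands": [{"tx": 0.5, "ty": 0.03, "tz": 0, "rx": 0, "ry": 0, "rz": 0, "grip": 1}, {"tx": 0.95, "ty": 0.04, "tz": 0, "rx": 0, "ry": 0, "rz": 0, "grip": 1}, {"tx": 0.95, "ty": 0.04, "tz": 0, "rx": 0, "ry": 0, "rz": 0, "grip": 1}]}}

```text
t: 18.6
tool_pos: [0.5301, 0.0265, 0.1972]
tool_rot: [[-0.206, 0.978, -0.002], [0.978, 0.206, 0.001], [0.001, -0.002, -1.0]]
contact_force: [0.0, -0.8, -2.9]
width: 0.0533
finger_force: 65.4
```

Call:
{"name": "apply_moves", "arguments": {"commands": [{"tx": 0.5, "ty": 0.03, "tz": 0, "rx": 0, "ry": 0, "rz": 0, "grip": 1}, {"tx": 0.95, "ty": 0.04, "tz": 0, "rx": 0, "ry": 0, "rz": 0, "grip": 1}, {"tx": 0.95, "ty": 0.04, "tz": 0, "rx": 0, "ry": 0, "rz": 0, "grip": 1}]}}

```text
t: 18.98
tool_pos: [0.5152, 0.1198, 0.1974]
tool_rot: [[-0.206, 0.979, -0.001], [0.979, 0.206, 0.0], [0.0, -0.001, -1.0]]
contact_force: [-0.4, -0.7, -2.8]
width: 0.0534
finger_force: 65.4
```

Call:
{"name": "apply_moves", "arguments": {"commands": [{"tx": 0.5, "ty": 0.03, "tz": 0, "rx": 0, "ry": 0, "rz": 0, "grip": 1}, {"tx": 0.95, "ty": 0.04, "tz": 0, "rx": 0, "ry": 0, "rz": 0, "grip": 1}, {"tx": 0.95, "ty": 0.04, "tz": 0, "rx": 0, "ry": 0, "rz": 0, "grip": 1}, {"tx": 0.95, "ty": 0.04, "tz": 0, "rx": 0, "ry": 0, "rz": 0, "grip": 1}]}}

```text
t: 19.48
tool_pos: [0.5007, 0.2111, 0.1977]
tool_rot: [[-0.203, 0.979, -0.001], [0.979, 0.203, -0.001], [-0.001, -0.001, -1.0]]
contact_force: [0.2, -0.3, -2.6]
width: 0.0531
finger_force: 65.4
```

Run:
```python
from h import *
w=grab_frame('wrist'); s=manip.sense(); R=s['tool_rot']; print(s['tool_pos'],R.round(3).tolist())
print(R.T@(np.array([.4836,.2957,.2])-s['tool_pos'])*10)
hs=cv2.cvtColor(w['frame'],cv2.COLOR_RGB2HSV); br=((hs[:,:,0]>8)&(hs[:,:,0]<25)&(hs[:,:,1]>130)).astype(np.uint8)
u=proj(w,[.4828,.2992,.13])[0].astype(int); print(u)
m=np.zeros_like(br); cv2.circle(m,tuple(int(i) for i in u),35,1,-1)
n,l,st,ce=cv2.connectedComponentsWithStats(br&m); print([(st[i],ce[i]) for i in range(1,n) if st[i,4]>20])
```

```text
[0.50072826 0.21091327 0.19788306] [[-0.202, 0.979, -0.0], [0.979, 0.202, -0.001], [-0.001, -0.001, -1.0]]
[ 0.86497135  0.00383681 -0.02178833]
[318  95]
[(array([293,  79,  23,  17, 239], dtype=int32), array([303.78661088,  86.87866109])), (array([321,  78,  22,  17, 216], dtype=int32), array([331.08333333,  85.98148148])), (array([312,  97,  11,  27, 222], dtype=int32), array([317.05855856, 109.04504505]))]
```

Call:
{"name": "apply_moves", "arguments": {"commands": [{"tx": 0.5, "ty": 0, "tz": 0, "rx": 0, "ry": 0, "rz": 0, "grip": 1}, {"tx": 0.86, "ty": 0, "tz": 0, "rx": 0, "ry": 0, "rz": 0, "grip": 1}, {"tx": 0.86, "ty": 0, "tz": 0, "rx": 0, "ry": 0, "rz": 0, "grip": 1}, {"tx": 0.86, "ty": 0, "tz": 0.25, "rx": 0, "ry": 0, "rz": 0, "grip": 1}, {"tx": 0.86, "ty": 0, "tz": 0.4, "rx": 0, "ry": 0, "rz": 0, "grip": 1}, {"tx": 0.86, "ty": 0, "tz": 0.5, "rx": 0, "ry": 0, "rz": 0, "grip": 1}, {"tx": 0.86, "ty": 0, "tz": 0.56, "rx": 0, "ry": 0, "rz": 0, "grip": 1}, {"tx": 0.86, "ty": 0, "tz": 0.56, "rx": 0, "ry": 0, "rz": 0, "grip": 1}]}}

```text
t: 20.52
tool_pos: [0.483, 0.2965, 0.1423]
tool_rot: [[-0.204, 0.979, 0.0], [0.979, 0.204, 0.0], [-0.0, 0.0, -1.0]]
contact_force: [0.6, -0.1, -3.1]
width: 0.0536
finger_force: 65.4
```

Call:
{"name": "apply_moves", "arguments": {"commands": [{"tx": 0, "ty": 0, "tz": 0.05, "rx": 0, "ry": 0, "rz": 0, "grip": 1}, {"tx": 0, "ty": 0, "tz": 0.1, "rx": 0, "ry": 0, "rz": 0, "grip": 1}, {"tx": 0, "ty": 0, "tz": 0.15, "rx": 0, "ry": 0, "rz": 0, "grip": 1}, {"tx": 0, "ty": 0, "tz": 0.2, "rx": 0, "ry": 0, "rz": 0, "grip": 1}, {"tx": 0, "ty": 0, "tz": 0.25, "rx": 0, "ry": 0, "rz": 0, "grip": 1}, {"tx": 0, "ty": 0, "tz": 0.25, "rx": 0, "ry": 0, "rz": 0, "grip": 1}]}}

```text
t: 21.28
tool_pos: [0.4826, 0.2967, 0.117]
tool_rot: [[-0.204, 0.979, -0.0], [0.979, 0.204, -0.0], [-0.0, -0.0, -1.0]]
contact_force: [1.0, 2.7, 0.2]
width: 0.0532
finger_force: 65.7
```

Call:
{"name": "apply_moves", "arguments": {"commands": [{"tx": 0, "ty": 0, "tz": 0.05, "rx": 0, "ry": 0, "rz": 0, "grip": 1}, {"tx": 0, "ty": 0, "tz": 0.1, "rx": 0, "ry": 0, "rz": 0, "grip": 1}, {"tx": 0, "ty": 0, "tz": 0.15, "rx": 0, "ry": 0, "rz": 0, "grip": 1}, {"tx": 0, "ty": 0, "tz": 0.2, "rx": 0, "ry": 0, "rz": 0, "grip": 1}, {"tx": 0, "ty": 0, "tz": 0.2, "rx": 0, "ry": 0, "rz": 0, "grip": 1}]}}

```text
t: 21.9
tool_pos: [0.4828, 0.2968, 0.0972]
tool_rot: [[-0.204, 0.979, 0.0], [0.979, 0.204, 0.0], [0.0, 0.0, -1.0]]
contact_force: [0.8, 3.8, 3.5]
width: 0.0534
finger_force: 66.1
```

Call:
{"name": "apply_moves", "arguments": {"commands": [{"tx": 0, "ty": 0, "tz": 0.04, "rx": 0, "ry": 0, "rz": 0, "grip": 1}, {"tx": 0, "ty": 0, "tz": 0.08, "rx": 0, "ry": 0, "rz": 0, "grip": 1}, {"tx": 0, "ty": 0, "tz": 0.08, "rx": 0, "ry": 0, "rz": 0, "grip": 1}]}}

```text
t: 22.28
tool_pos: [0.4828, 0.2968, 0.0896]
tool_rot: [[-0.204, 0.979, 0.0], [0.979, 0.204, 0.0], [0.0, 0.0, -1.0]]
contact_force: [-0.4, 3.9, 7.5]
width: 0.0529
finger_force: 66.4
```

Call:
{"name": "apply_moves", "arguments": {"commands": [{"tx": 0, "ty": 0, "tz": 0.02, "rx": 0, "ry": 0, "rz": 0, "grip": 1}, {"tx": 0, "ty": 0, "tz": 0.04, "rx": 0, "ry": 0, "rz": 0, "grip": 1}, {"tx": 0, "ty": 0, "tz": 0.04, "rx": 0, "ry": 0, "rz": 0, "grip": 1}]}}

```text
t: 22.65
tool_pos: [0.4828, 0.2968, 0.0859]
tool_rot: [[-0.204, 0.979, 0.001], [0.979, 0.204, 0.0], [0.0, 0.001, -1.0]]
contact_force: [-1.8, 3.8, 9.1]
width: 0.0536
finger_force: 66.6
```

Home again: the slope is 0.43 N/mm. I ease up and release.

Call:
{"name": "apply_moves", "arguments": {"commands": [{"tx": 0, "ty": 0, "tz": -0.05, "rx": 0, "ry": 0, "rz": 0, "grip": 1}, {"tx": 0, "ty": 0, "tz": -0.1, "rx": 0, "ry": 0, "rz": 0, "grip": 1}, {"tx": 0, "ty": 0, "tz": -0.15, "rx": 0, "ry": 0, "rz": 0, "grip": 1}, {"tx": 0, "ty": 0, "tz": -0.18, "rx": 0, "ry": 0, "rz": 0, "grip": 1}, {"tx": 0, "ty": 0, "tz": -0.18, "rx": 0, "ry": 0, "rz": 0, "grip": 1}]}}

```text
t: 23.28
tool_pos: [0.4828, 0.2967, 0.1034]
tool_rot: [[-0.204, 0.979, 0.0], [0.979, 0.204, 0.0], [0.0, 0.0, -1.0]]
contact_force: [2.0, 4.8, 0.8]
width: 0.0532
finger_force: 65.9
```

Call:
{"name": "apply_moves", "arguments": {"commands": [{"tx": 0, "ty": 0, "tz": 0, "rx": 0, "ry": 0, "rz": 0, "grip": -1}, {"tx": 0, "ty": 0, "tz": 0, "rx": 0, "ry": 0, "rz": 0, "grip": -1}, {"tx": 0, "ty": 0, "tz": 0, "rx": 0, "ry": 0, "rz": 0, "grip": -1}, {"tx": 0, "ty": 0, "tz": 0, "rx": 0, "ry": 0, "rz": 0, "grip": -1}]}}

```text
t: 23.78
tool_pos: [0.4824, 0.2965, 0.1031]
tool_rot: [[-0.204, 0.979, -0.001], [0.979, 0.204, -0.0], [-0.0, -0.001, -1.0]]
contact_force: [0.0, 1.3, -0.5]
width: 0.0854
finger_force: 0.0
```

Call:
{"name": "apply_moves", "arguments": {"commands": [{"tx": 0, "ty": 0, "tz": -0.2, "rx": 0, "ry": 0, "rz": 0, "grip": -1}, {"tx": 0, "ty": 0, "tz": -0.6, "rx": 0, "ry": 0, "rz": 0, "grip": -1}, {"tx": 0, "ty": 0, "tz": -0.84, "rx": 0, "ry": 0, "rz": 0, "grip": -1}, {"tx": 0, "ty": 0, "tz": -0.84, "rx": 0, "ry": 0, "rz": 0, "grip": -1}, {"tx": 0, "ty": 0, "tz": -0.84, "rx": 0, "ry": 0, "rz": 0, "grip": -1}]}}

```text
t: 24.4
tool_pos: [0.4822, 0.2964, 0.1865]
tool_rot: [[-0.204, 0.979, -0.001], [0.979, 0.204, -0.001], [-0.0, -0.001, -1.0]]
contact_force: [1.2, -0.1, -1.1]
width: 0.0851
finger_force: 0.0
```

Run:
```python
from h import *
import pickle
w=grab_frame('wrist'); pickle.dump(w,open('ov.pkl','wb')); s=manip.sense(); print(s['tool_pos'])
y=np.array([-.205,.979,0]);x=np.array([.979,.205,0]);P=np.array([.4825,.299,0])
q=proj(w,[P+.071*y+[0,0,.072]])[0]; print(q); r=int(q[1]); f=w['frame']
for rr in (r-2,r,r+2): print(rr,[(c,*f[rr,c].tolist()) for c in range(298,325)])
```

```text
[0.48200526 0.29636426 0.18616438]
[318.81023605 125.11914488]
123 [(298, 24, 52, 39), (299, 26, 53, 41), (300, 26, 55, 38), (301, 25, 52, 39), (302, 23, 54, 37), (303, 23, 52, 37), (304, 17, 40, 29), (305, 18, 28, 22), (306, 6, 11, 8), (307, 10, 7, 8), (308, 4, 13, 7), (309, 14, 25, 18), (310, 21, 42, 32), (311, 19, 43, 33), (312, 22, 44, 30), (313, 26, 46, 31), (314, 47, 41, 30), (315, 78, 27, 22), (316, 104, 23, 21), (317, 110, 17, 16), (318, 105, 21, 21), (319, 79, 23, 20), (320, 42, 30, 22), (321, 23, 40, 28), (322, 22, 41, 30), (323, 18, 40, 28), (324, 12, 32, 22)]
125 [(298, 24, 52, 38), (299, 26, 55, 40), (300, 29, 56, 44), (301, 24, 54, 39), (302, 20, 49, 32), (303, 28, 55, 40), (304, 22, 43, 32), (305, 8, 22, 13), (306, 12, 11, 11), (307, 2, 1, 2), (308, 10, 14, 12), (309, 12, 22, 18), (310, 20, 39, 27), (311, 15, 37, 25), (312, 18, 41, 29), (313, 23, 42, 30), (314, 42, 40, 28), (315, 72, 28, 23), (316, 94, 24, 17), (317, 99, 21, 16), (318, 92, 19, 15), (319, 69, 24, 17), (320, 36, 28, 19), (321, 22, 38, 28), (322, 17, 39, 28), (323, 19, 37, 28), (324, 16, 37, 25)]
127 [(298, 27, 56, 42), (299, 29, 56, 41), (300, 21, 50, 34), (301, 27, 55, 39), (302, 21, 51, 36), (303, 23, 51, 36), (304, 24, 47, 36), (305, 18, 31, 23), (306, 5, 10, 11), (307, 10, 12, 12), (308, 12, 17, 13), (309, 14, 24, 18), (310, 13, 36, 24), (311, 20, 38, 29), (312, 18, 38, 27), (313, 17, 38, 28), (314, 22, 41, 31), (315, 34, 47, 34), (316, 36, 43, 31), (317, 37, 40, 30), (318, 36, 39, 30), (319, 24, 32, 25), (320, 17, 37, 26), (321, 17, 40, 30), (322, 20, 41, 32), (323, 25, 47, 34), (324, 17, 42, 28)]
```

Call:
{"name": "apply_moves", "arguments": {"commands": [{"tx": 0, "ty": 0, "tz": -0.5, "rx": 0, "ry": 0, "rz": 0, "grip": -1}, {"tx": 0, "ty": -0.5, "tz": -0.6, "rx": 0, "ry": 0, "rz": 0, "grip": -1}, {"tx": 0, "ty": -1.0, "tz": -0.6, "rx": -0.05, "ry": 0, "rz": 0, "grip": -1}, {"tx": 0, "ty": -1.0, "tz": -0.6, "rx": -0.1, "ry": 0, "rz": 0, "grip": -1}, {"tx": 0, "ty": -1.0, "tz": -0.6, "rx": -0.15, "ry": 0, "rz": 0, "grip": -1}, {"tx": 0, "ty": -1.0, "tz": -0.6, "rx": -0.2, "ry": 0, "rz": 0, "grip": -1}, {"tx": 0, "ty": -1.0, "tz": -0.6, "rx": -0.2, "ry": 0, "rz": 0, "grip": -1}, {"tx": 0, "ty": -1.0, "tz": -0.6, "rx": -0.2, "ry": 0, "rz": 0, "grip": -1}]}}

```text
t: 25.45
tool_pos: [0.3857, 0.2771, 0.2482]
tool_rot: [[-0.204, 0.793, 0.574], [0.979, 0.165, 0.12], [0.0, 0.587, -0.81]]
contact_force: [0.5, -0.6, 0.8]
width: 0.0856
finger_force: 0.0
```

Run:
```python
from h import *
w=grab_frame('wrist'); import pickle; pickle.dump(w,open('tl.pkl','wb')); print(manip.sense()['tool_pos'])
y=np.array([-.205,.979,0]);P=np.array([.4825,.299,0])
q=proj(w,[P+.071*y+[0,0,.072]])[0]; print(q); r=int(q[1]); f=w['frame']
for rr in range(r-4,r+9,4): print(rr,[(c,*f[rr,c].tolist()) for c in range(270,300)])
```

```text
[0.38641065 0.27728651 0.24875284]
[289.43165287 122.96722004]
118 [(270, 37, 51, 41), (271, 39, 52, 44), (272, 35, 50, 41), (273, 40, 52, 43), (274, 36, 49, 42), (275, 38, 51, 42), (276, 37, 50, 45), (277, 40, 52, 46), (278, 35, 50, 37), (279, 36, 49, 40), (280, 35, 49, 41), (281, 31, 41, 37), (282, 17, 21, 16), (283, 19, 21, 21), (284, 22, 18, 18), (285, 27, 13, 14), (286, 36, 7, 7), (287, 39, 0, 0), (288, 42, 7, 0), (289, 64, 5, 4), (290, 114, 17, 17), (291, 142, 27, 23), (292, 137, 27, 22), (293, 105, 35, 34), (294, 62, 43, 38), (295, 40, 45, 40), (296, 37, 43, 39), (297, 38, 45, 40), (298, 43, 44, 45), (299, 46, 48, 47)]
122 [(270, 36, 76, 55), (271, 43, 87, 63), (272, 47, 93, 69), (273, 45, 93, 68), (274, 45, 94, 66), (275, 43, 91, 66), (276, 47, 94, 68), (277, 37, 85, 60), (278, 46, 92, 67), (279, 43, 92, 66), (280, 45, 90, 65), (281, 30, 71, 50), (282, 27, 50, 37), (283, 13, 23, 17), (284, 18, 15, 17), (285, 24, 15, 17), (286, 35, 13, 11), (287, 43, 10, 8), (288, 45, 11, 5), (289, 62, 5, 7), (290, 107, 17, 14), (291, 136, 23, 19), (292, 134, 36, 32), (293, 111, 65, 48), (294,
[... 573 characters left out ...]
, (294, 46, 92, 69), (295, 46, 94, 68), (296, 42, 89, 64), (297, 54, 93, 72), (298, 95, 113, 102), (299, 134, 139, 133)]
130 [(270, 42, 87, 64), (271, 47, 93, 68), (272, 42, 92, 64), (273, 48, 95, 70), (274, 41, 94, 64), (275, 45, 95, 70), (276, 46, 96, 69), (277, 42, 91, 67), (278, 48, 99, 70), (279, 39, 87, 61), (280, 41, 90, 66), (281, 36, 77, 55), (282, 30, 57, 43), (283, 14, 27, 21), (284, 21, 25, 25), (285, 23, 39, 31), (286, 36, 68, 51), (287, 37, 84, 60), (288, 44, 94, 66), (289, 40, 88, 63), (290, 45, 95, 68), (291, 43, 89, 65), (292, 40, 87, 63), (293, 48, 97, 69), (294, 43, 93, 68), (295, 42, 90, 62), (296, 41, 89, 61), (297, 55, 91, 71), (298, 96, 113, 102), (299, 132, 140, 135)]
```

Run:
```python
from h import *
import pickle
w=pickle.load(open('tl.pkl','rb'));o=pickle.load(open('ov.pkl','rb'))
x=np.array([.979,.205,0]);P=np.array([.4825,.299,0])
def r2(g,u,v):
    a,d=ray(g,u,v); a=a-P; return np.array([a@x,a[2]]),np.array([d@x,d[2]])
def solve(u1,v1,u2,v2):
    a,d=r2(w,u1,v1); b,e=r2(o,u2,v2); t=np.linalg.solve(np.stack([d,-e],1),b-a); return (a+d*t[0])*1e3
print('pointer',solve(283.9,123,307.0,125)); print('band top outer',solve(289.5,121,314.5,124)); print('band top inner',solve(293.6,121,319.8,124))
f=w['frame']; r=112
print([(c,*f[104,c].tolist()) for c in range(276,330,2)])
```

```text
pointer [-7.66205648 75.32969576]
band top outer [-2.80017142 76.64890635]
band top inner [ 0.59852875 77.86221542]
[(276, 32, 31, 33), (278, 43, 43, 41), (280, 38, 37, 36), (282, 15, 15, 13), (284, 23, 15, 18), (286, 39, 4, 8), (288, 48, 3, 1), (290, 109, 16, 12), (292, 108, 28, 24), (294, 43, 36, 33), (296, 31, 33, 32), (298, 42, 46, 43), (300, 24, 26, 27), (302, 36, 38, 36), (304, 41, 43, 41), (306, 49, 47, 44), (308, 44, 45, 45), (310, 41, 41, 43), (312, 40, 44, 42), (314, 44, 45, 45), (316, 68, 69, 66), (318, 134, 134, 132), (320, 159, 158, 160), (322, 158, 156, 159), (324, 153, 151, 147), (326, 155, 144, 121), (328, 156, 141, 118)]
```

```bash
python3 -c "
from h import *
print(manip.finish_job())"
```

```text
the job is handed in; nothing more can be done
None
```

I pressed two weights onto the stem and handed the job in with the pointer measured about 3 mm above the band's centre (limit 5 mm, measurement good to about 1.5 mm); the push force showed both weights home, the third was left on the bench, and the hand-in returned no verdict.

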